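Load the bottle shaker and bolt down its sprung gate

TASK

Get the bench shaker ready to run: stand the two paint bottles that are still out on the bench upright in the two empty places of the round cup, so that all seven stand packed together on its floor. Then pull the spring-loaded gate down over the bottles and, while holding it down, slide its bolt fully home into the keeper so that the gate stays shut by itself. Do not knock over any bottle or push the other things on the bench about.

Things in the scene. Friction and masses are not known exactly. Their poses are not given: they have to be found in the camera images.
- cup (a point): Low grey bench shaker, 250 x 226 mm, that stays put, with a round steel cup in the middle. This point: centre of the cup's inner floor, 42 mm above the bench. Axes are the shaker's: x to its rear (hinge side), y to its left, z up. The cup's inner radius is 63.5 mm, its wall 3 mm thick, its rim 36 mm above its floor.
- place_l (a point): Empty place in the cup, front left: on the cup's floor, where the middle of a bottle's foot belongs, 41 mm from the cup's centre at 150 degrees from the shaker's x axis. The seven places (one in the middle, six round it) are 41 mm apart for 38 mm bottles. Fingers that close on the cap along the tangent of the cup stay clear of the other caps.
- place_r (a point): Empty place in the cup, front right: like place_l, 41 mm from the cup's centre at 210 degrees from the shaker's x axis.
- gate (a joint): Angle of the sprung gate, rad: 0 = closed on its stop, level over the cup; 1.6 = upright at its open stop, where its spring holds it. Steel frame: two side arms 144 mm apart, a round hold-down plate (102 mm) between. Spring moment 0.48 N m upright, 1.76 N m closed (about 6 N upwards at the bolt grip); let go, it springs up. Closed, the plate is 3 mm above the bottles' caps.
- hinge (a point): Middle of the gate's hinge line, which runs along the shaker's y axis, 95 mm behind the cup's centre and 140 mm above the bench; its axes are the shaker's.
- bolt_grip (a point): Centre of the wooden grip on the bolt, 19 mm thick, 62 mm long, along the shaker's y axis across the gate's free end, 200 mm from the hinge line. It turns freely about its long axis, so fingers that pinch it need not turn as the gate swings. Gate upright: 340 mm above the bench; closed: 140 mm, 105 mm in front of the cup's centre, with 45 mm free between it and the plate.
- bolt (a joint): Travel of the bolt, m: 0 = drawn back, 0.028 = fully home; it slides to the shaker's +y (left) with its grip, rubs with about 2 N and stays where it is left. Rod 10 mm thick; home, its end is 16 mm deep in the keeper. It enters only when the gate is within about 0.02 rad of closed; from 12 mm of travel its end would strike the keeper's top on the way down.
- keeper (a point): Keeper: steel post at the shaker's left front corner, 162 mm tall, with a window for the bolt's end. This point is the middle of the window, 140 mm above the bench; its roof is 4 mm above the bolt of a closed gate.
- bottle_0_mid (a point): Paint bottle, one of seven alike: brown round body 38 mm across with a pale label, shoulder narrowing from 42 to 50 mm height, black cap 16 mm across from 50 to 86 mm height (the top), 70 g. The point is in its axis 43 mm above its foot; z along its axis. This one stands in the middle of the cup.
- bottle_1_mid (a point): Paint bottle like bottle_0, in the cup, left place.
- bottle_2_mid (a point): Paint bottle like bottle_0, in the cup, rear left place.
- bottle_3_mid (a point): Paint bottle like bottle_0, in the cup, rear right place.
- bottle_4_mid (a point): Paint bottle like bottle_0, in the cup, right place.
- bottle_5_mid (a point): Paint bottle like bottle_0, standing on the bench beside the shaker, to be loaded.
- bottle_6_mid (a point): Paint bottle like bottle_0, standing on the bench beside the shaker, to be loaded.
- jar_small: Bystander: small wide amber jar with a black screw lid, 48 mm across, 60 mm tall, standing on the bench; origin under its centre. It is not a paint bottle for the shaker.
- pliers: Bystander: pliers with red grips, 188 mm long, lying on the bench in front, right of the shaker; origin under its centre.
- screwdriver_red: Bystander: screwdriver with a red handle, 190 mm long, lying on the right; origin under its centre.

How it is judged:
By the outcome, as a careful person would: the job done as asked, in the order asked, and still so for the second after the job is handed in, with the robot touching nothing.
It also fails if it takes over 72 s, if anything falls off the work surface, if the arm or the gripper's body presses on something with over 40 N, if the wrist force passes 120 N, or if a joint passes its speed limit or range.

ROBOT

A 6-joint arm with a two-finger parallel gripper is mounted at the origin on a cart in front of the work surface, level with it; the furniture and walls round the work are solid. World frame = base frame: x ahead of the robot, y to its left, z up, the work surface at z = 0. Lengths are in m, angles in rad, forces in N, time in s.
With the tool pointing down it reaches from about 0.35 to 0.85 m from the base axis. Payload 8.1 kg.
Tool frame: the origin (TCP) lies at the very end of the fingers, on their centre line; the grasp point (between the pads) lies 19 mm behind it (robot.grasp_offset is the distance from the TCP to the grasp point, in m); z points along the fingers, y is the direction in which the jaws open and shut (so a half turn about z gives the same grasp; the last joint's range is limited). The gripper opens to 85 mm and grips with 20 to 120 N. Pads are 22 mm wide; open, the fingers measure 114 mm over their backs; the gripper's body (76 mm by 85 mm) begins 54 mm behind the grasp point. The pads swing forward as they close: fully open they stand 13 mm farther back than shut.
Start: joints at [-1.359, 0.13, 1.488, -0, 1.523, -0.085], TCP at [0.175, -0.574, 0.231] pointing down, gripper open.
Joint ranges: [-2.96, 2.96], [-0.89, 2.26], [0.02, 2.5], [-1.34, 4.48], [0, 2.73], [-2.66, 2.66]. Speed limits (rad/s): [2.39, 2.39, 2.79, 3.14, 3.14, 3.14].

INTERFACE

Orientations are given as a unit quaternion [w, x, y, z].
In Python, from cell import sensors, optics, order, robot gives the robot as it stands.
- The arm moves only by the tool servo_tool, never from a script. Its argument "steps" is a list of rows, each an object with "xyz": the shift along the tool's x, y, z scaled (see below), a list of three; "rot": the turn, a rotation vector about the tool's x, y, z scaled (see below), a list of three; "grip": the opening, from 0 (shut) to 1 (fully open). In form: [{"xyz": [dx, dy, dz], "rot": [rx, ry, rz], "grip": grip}, ...]. A call has 1 to 12 rows; each row is the pose to reach, as a shift and turn from the pose measured when the call began, along the tool's axes at that moment, turning the shorter way round; what a row does not reach only later rows make up. The controller multiplies each number of a shift by 0.1 m and each number of a turn by 2 pi rad. A row lasts 1/10 s, in which the tool goes at most 50 mm and 8.59 degrees, less where a joint would pass 70% of its speed; a pose out of reach is approached as far as the arm can. A call with a number of a shift or a turn outside -1 to 1 is refused whole. A call with a gripper value outside its range is refused whole. The fingers move at their own pace and stop on an object; "squeeze" is the grip in N (left out, the last holds). Time passes only in rows, so rows that repeat a pose let the fingers close. It gives the time, the measured TCP pose, the force and the opening at its end, in the units of the state.
- sensors.state(): the state, without advancing time (a new reading comes with each control period).
- optics.capture(name): name is "scene" or "side" or "wrist"; returns the picture (384x512x3 uint8, red, green, blue); there is no depth.
- optics.camera_model(name): a dict with "fx", "fy", "cx", "cy" (pixels), "k1" (the pictures are not rectified: a ray, as slopes to the right and down, at radius r is drawn at 1 + k1 r^2 times it, then the intrinsics apply), "rvec" (rotation vector, rad) and "tvec" (3), from world to camera coordinates, as OpenCV has them. Camera axes: x right, y down, z forward; pixel columns grow to the right and rows downward; lengths in m; the calibration is good to about 2 mm. A picture is of the moment at which its call begins: read the wrist's pose just before it. camera_model takes no time and is no camera call; for the wrist camera it gives the pose at the moment of the call.
- order.finish_job(): hands the job in, once; it reports no verdict.
The state is a dict: "clock": time; "joints": joint angles; "dq": joint speeds; "tau": joint torques, N m; "ee_pos": TCP position; "tcp_rot": TCP orientation; "ft_force": force on the tool from outside, world axes, zero at the start; "wrist_torque": the same for the moment, N m; "opening": finger opening in m.
Only numpy, scipy, OpenCV 4.12 (cv2) and the standard library are available. Lean on these libraries where they do the work, as an engineer would, in place of code of your own. Each camera call takes 0.05 s, during which the arm holds its last target.

## Working session

There is one attempt and no reset: what is moved stays moved. The work goes in short steps, Python scripts to look and compute and a tool call to move; the robot and the scene stay as the last step left them, time stands still between calls to the robot, and variables do not carry over. Pictures are saved under pics/ and viewed, and the job is handed in when it is done.

Besides the shell and the picture viewer there is one more tool, called as name([rows], argument=value, ...), one row to a line, values as JSON. servo_tool: Moves the arm, as the interface text tells. Shifts and turns lie within -1 to 1; 1 stands for 0.1 m of shift or 2 pi rad of turn. Its arguments: {"type":"object","properties":{"steps":{"type":"array"},"squeeze":{"type":"number"}},"required":["steps"]}

```bash
ls; mkdir -p pics; python3 - <<'E'
from cell import sensors, optics, order, robot
import cv2
print(sensors.state()); print(robot.grasp_offset)
for n in("scene","side","wrist"):
    m=optics.camera_model(n);print(n,m)
    cv2.imwrite(f"pics/{n}0.png",cv2.cvtColor(optics.capture(n),cv2.COLOR_RGB2BGR))
E
```

```text
pics
{'clock': 0.0, 'joints': array([-1.35939795e+00,  1.31149803e-01,  1.48928463e+00, -1.00501456e-05,
        1.52300290e+00, -8.53833391e-02]), 'dq': array([-1.04163552e-03,  4.50169023e-05,  1.36184838e-03, -6.65457359e-04,
        8.15123336e-04,  5.97910248e-05]), 'tau': array([-1.82345084e-03, -5.69400537e+01, -5.00556993e+01, -4.48512310e-04,
        1.46819896e-02,  1.19047615e-05]), 'ee_pos': array([ 0.17537763, -0.57321945,  0.23024828]), 'tcp_rot': array([-9.20192498e-04,  9.89009808e-01,  1.47847047e-01, -6.30849844e-05]), 'ft_force': array([ 0.51640298, -0.89233168, -0.20645843]), 'wrist_torque': array([ 0.02105834, -0.03550079, -0.02341952]), 'opening': 0.08532422643635978}
0.0187
scene {'fx': 349.9058985379292, 'fy': 349.9058985379292, 'cx': 252.8999154339109, 'cy': 192.08187783668822, 'k1': 0.032220103189931903, 'rvec': array([ 1.87890466, -1.12281139,  0.64391585]), 'tvec': array([-0.2736625 ,  0.36366559,  0.69438063])}
side {'fx': 394.2627186403426, 'fy': 394.2627186403426, 'cx': 258.81730219535166, 'cy': 190.00955192405132, 'k1': -0.11158632397116093, 'rvec': array([ 0.67256512, -2.47844007,  1.34516911]), 'tvec': array([0.47919208, 0.26985184, 0.95565456])}
wrist {'fx': 298.9283136056568, 'fy': 298.9283136056568, 'cx': 259.96533108203687, 'cy': 188.78731349353558, 'k1': -0.013295826309795774, 'rvec': array([-2.33229301,  1.72816343,  0.24813219]), 'tvec': array([-0.60011624, -0.03425915,  0.37780845])}
```

View pics/scene0.png

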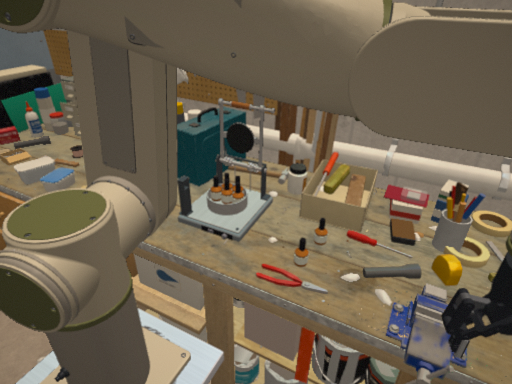

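View pics/side0.png

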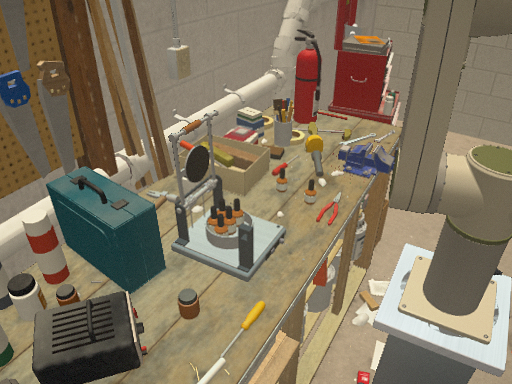

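View pics/wrist0.png

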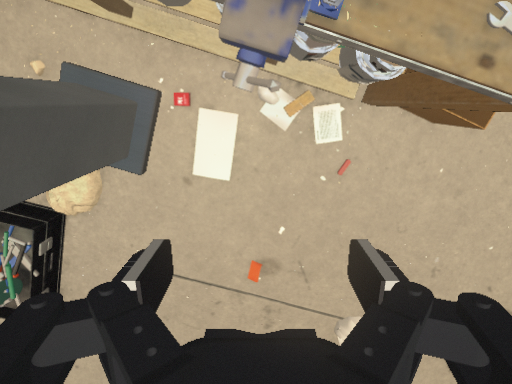

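The scene view shows the shaker around (228,190), with bottles on the bench at (302,250) and (321,232). The side view shows the shaker at (228,240), with those bottles at (310,190) and (282,180). The wrist camera sees only the floor. I'll zoom in on the first two.

```bash
python3 - <<'E'
import cv2
a=cv2.imread("pics/scene0.png")[90:275,170:350]; cv2.imwrite("pics/sc_z.png",cv2.resize(a,None,fx=3.2,fy=3.2,interpolation=cv2.INTER_CUBIC))
a=cv2.imread("pics/side0.png")[100:280,160:350]; cv2.imwrite("pics/si_z.png",cv2.resize(a,None,fx=3.2,fy=3.2,interpolation=cv2.INTER_CUBIC))
E
```

```text
(no output)
```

View pics/sc_z.png

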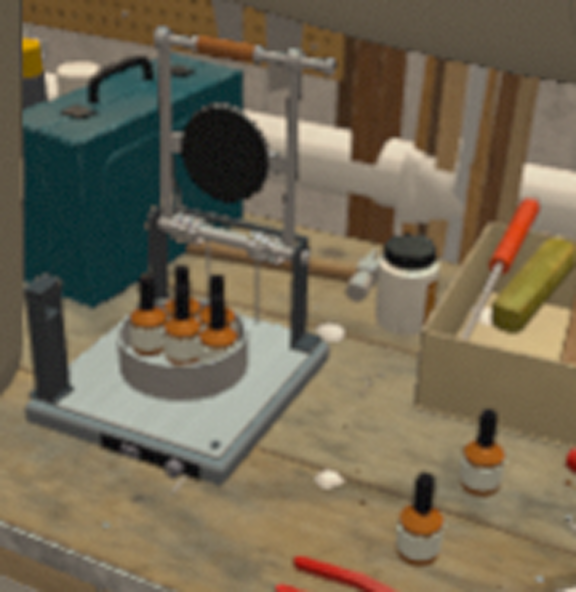

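View pics/si_z.png

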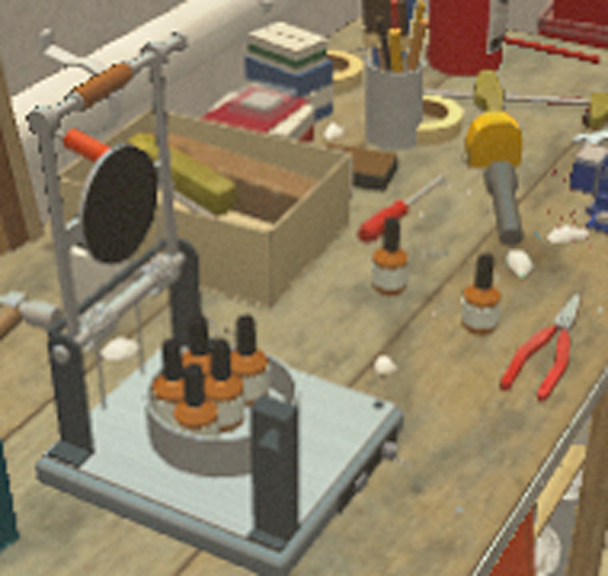

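```bash
cat > h.py <<'E'
import numpy as np, cv2
from cell import sensors, optics, order, robot
from scipy.spatial.transform import Rotation as R
def slopes(m,uv):
    x=(uv[0]-m['cx'])/m['fx'];y=(uv[1]-m['cy'])/m['fy'];d=np.array([x,y])
    u=d.copy()
    for _ in range(20): u=d/(1+m['k1']*(u@u))
    return u
def ray(m,uv):
    u=slopes(m,uv);Rm=R.from_rotvec(m['rvec']).as_matrix()
    d=Rm.T@np.array([u[0],u[1],1]);return -Rm.T@m['tvec'],d/np.linalg.norm(d)
def proj(m,p):
    c=R.from_rotvec(m['rvec']).as_matrix()@np.asarray(p)+m['tvec'];u=c[:2]/c[2];u=u*(1+m['k1']*(u@u))
    return np.array([u[0]*m['fx']+m['cx'],u[1]*m['fy']+m['cy']])
def tri(*obs):
    A=0;b=0;rs=[ray(m,uv) for m,uv in obs]
    for o,d in rs:
        P=np.eye(3)-np.outer(d,d);A=A+P;b=b+P@o
    p=np.linalg.solve(A,b)
    return p,[np.linalg.norm((np.eye(3)-np.outer(d,d))@(p-o)) for o,d in rs]
def onz(m,uv,z):
    o,d=ray(m,uv);return o+d*(z-o[2])/d[2]
def save(img,n,crop=None,f=1):
    a=cv2.cvtColor(img,cv2.COLOR_RGB2BGR)
    if crop: x0,y0,x1,y1=crop;a=a[y0:y1,x0:x1]
    cv2.imwrite(f"pics/{n}.png",cv2.resize(a,None,fx=f,fy=f,interpolation=cv2.INTER_CUBIC))
E
python3 - <<'E'
from h import *
s=optics.camera_model("scene");d=optics.camera_model("side")
S=lambda x,y:(s,(170+x/3.2-.5,90+y/3.2-.5));D=lambda x,y:(d,(160+x/3.2-.5,100+y/3.2-.5))
np.set_printoptions(precision=4,suppress=True)
for n,a,b in [("A top",(425,478),(485,257)),("B top",(488,413),(392,222)),("keeper top",(44,284),(275,402)),("grip",(226,48),(105,85)),
 ("b mid top",(182,269),(221,343)),("right cap top",(217,278),(246,319)),("left cap top",(147,280),(194,368)),
 ("A foot",(419,556),(480,325)),("B foot",(482,489),(389,287)),("gate far end R",(293,53),(160,47)),("gate L",(162,33),(42,118))]:
    p,e=tri(S(*a),D(*b)); print(n,p,np.array(e))
E
```

```text
A top [ 0.4797 -0.204   0.0855] [0.0012 0.0012]
B top [ 0.5932 -0.2203  0.0849] [0.0001 0.0001]
keeper top [0.4844 0.1842 0.1628] [0.0014 0.0014]
grip [0.6889 0.1043 0.3425] [0.0005 0.0005]
b mid top [0.5914 0.1052 0.1397] [0.0082 0.0082]
right cap top [0.5922 0.0654 0.14  ] [0.008 0.008]
left cap top [0.59   0.141  0.1271] [0.0007 0.0007]
A foot [ 0.4789 -0.2065  0.0012] [0.0016 0.0016]
B foot [ 0.5946 -0.2248 -0.0006] [0.0017 0.0017]
gate far end R [0.6883 0.0321 0.349 ] [0.0007 0.0007]
gate L [0.69   0.1778 0.3448] [0.0013 0.0013]
```

```bash
cat > ov.py <<'E'
from h import *
def model(cx,cy,yaw):
    L=[]
    c,s_=np.cos(yaw),np.sin(yaw)
    T=lambda p:np.array([cx+c*p[0]-s_*p[1],cy+s_*p[0]+c*p[1],p[2]])
    t=np.linspace(0,2*np.pi,33)
    circ=lambda x,y,r,z:[T((x+r*np.cos(a),y+r*np.sin(a),z)) for a in t]
    L.append((circ(0,0,.0665,.078),(0,255,0)))
    for a in (None,90,30,-30,-90):
        x,y=(0,0) if a is None else (.041*np.cos(np.radians(a)),.041*np.sin(np.radians(a)))
        L.append((circ(x,y,.008,.128),(255,255,0)));L.append((circ(x,y,.008,.094),(255,0,255)))
    L.append(([T((.095,-.072,.14)),T((.095,.072,.14)),T((.101,.072,.34)),T((.101,-.072,.34)),T((.095,-.072,.14))],(0,0,255)))
    return L
def draw(img,m,L,crop,f):
    x0,y0,x1,y1=crop
    a=cv2.resize(cv2.cvtColor(img,cv2.COLOR_RGB2BGR)[y0:y1,x0:x1],None,fx=f,fy=f,interpolation=cv2.INTER_CUBIC)
    for pts,col in L:
        q=np.array([(proj(m,p)+.5-[x0,y0])*f for p in pts]).round().astype(np.int32)
        cv2.polylines(a,[q],False,col,1)
    return a
E
python3 - <<'E'
from ov import *
L=model(.589,.102,-.012)
for n,cr,f in(("scene",(200,90,290,240),4),("side",(165,100,285,285),3.2)):
    im=cv2.cvtColor(cv2.imread(f"pics/{n}0.png"),cv2.COLOR_BGR2RGB)
    a=draw(im,optics.camera_model(n),L,cr,f); cv2.imwrite(f"pics/ov_{n}.png",a)
a=cv2.imread("pics/ov_scene.png");b=cv2.imread("pics/ov_side.png");h=600
b=cv2.copyMakeBorder(b,0,max(0,h-b.shape[0]),0,0,0)[:h];a=cv2.copyMakeBorder(a,0,max(0,h-a.shape[0]),0,0,0)[:h]
cv2.imwrite("pics/ov1.png",np.hstack([a,b]))
E
```

```text
(no output)
```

View pics/ov1.png

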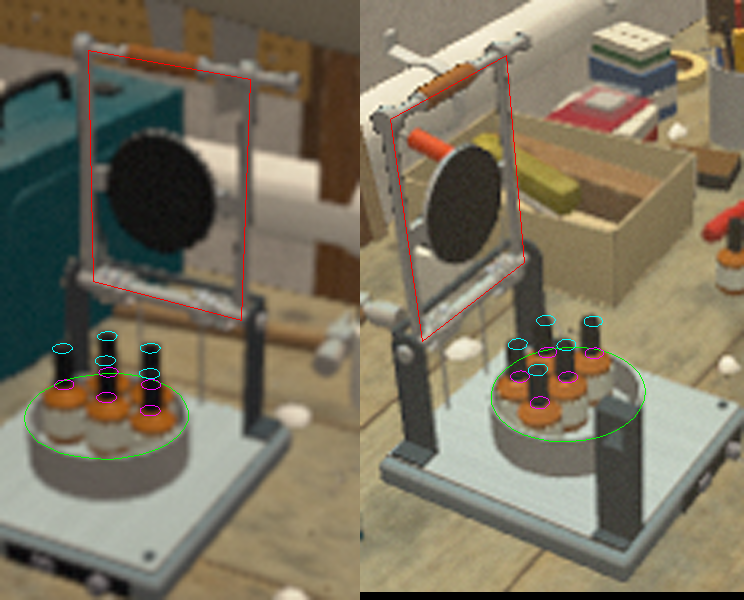

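The model overlay fits both views to within about 2 mm: cup centre near (0.589, 0.102), yaw about 0. Next I'll write the move calculator and find the wrist camera's mounting.

```bash
cat >> h.py <<'E'
np.set_printoptions(precision=4,suppress=True)
def cur():
    st=sensors.state();q=st['tcp_rot'];return st,np.array(st['ee_pos']),R.from_quat([q[1],q[2],q[3],q[0]])
def Rdown(phi): # tool y at angle phi (deg) in the world, z down
    p=np.radians(phi);y=np.array([np.cos(p),np.sin(p),0]);z=np.array([0,0,-1.]);x=np.cross(y,z)
    return R.from_matrix(np.array([x,y,z]).T)
def go(pos,phi):
    st,p,r=cur();d=r.inv().apply(np.array(pos)-p)/.1;w=(r.inv()*Rdown(phi)).as_rotvec()/(2*np.pi)
    print("to",pos,phi,"xyz",d.round(3),"rot",w.round(4),"rows>=",round(np.linalg.norm(d)*2,1),round(np.linalg.norm(w)*360/8.59,1))
def stat():
    st,p,r=cur();M=r.as_matrix();print("t %.2f"%st['clock'],"p",p,"phi %.2f"%np.degrees(np.arctan2(M[1,1],M[0,1])),"z",M[:,2],"F",st['ft_force'],"T",st['wrist_torque'],"open %.4f"%st['opening'],"j",st['joints'])
E
python3 - <<'E'
from h import *
stat()
m=optics.camera_model("wrist");o,d=ray(m,(m['cx'],m['cy']));_,p,r=cur()
print("cam in tool",r.inv().apply(o-p),"axis",r.inv().apply(d))
go([.50,-.205,.25],-60)
E
```

```text
t 0.15 p [ 0.1754 -0.5734  0.2305] phi -73.00 z [-0.0003  0.0014 -1.    ] F [-0.0843 -0.5912  1.2259] T [-0.0129  0.0302  0.0169] open 0.0854 j [-1.3594  0.131   1.489  -0.      1.523  -0.0854]
cam in tool [ 0.0723  0.0006 -0.1416] axis [-0.281   0.0008  0.9597]
to [0.5, -0.205, 0.25] -60 xyz [ 4.181 -2.574 -0.191] rot [-0.0002 -0.     -0.0361] rows>= 9.8 1.5
```

servo_tool([
  {"xyz": [0.84,-0.51,-0.04],"rot": [0,0,0],"grip": 1},
  {"xyz": [0.84,-0.51,-0.04],"rot": [0,0,0],"grip": 1},
  {"xyz": [0.84,-0.51,-0.04],"rot": [0,0,0],"grip": 1},
], squeeze=30)

```text
clock: 0.45
ee_pos: [0.2441, -0.4965, 0.2344]
tcp_rot: [-0.002, 0.989, 0.15, 0.001]
ft_force: [0.1, -0.7, 0.1]
opening: 0.0857
```

servo_tool([
  {"xyz": [0.84,-0.51,-0.04],"rot": [0,0,0],"grip": 1},
  {"xyz": [0.84,-0.51,-0.04],"rot": [0,0,0],"grip": 1},
  {"xyz": [0.84,-0.51,-0.04],"rot": [0,0,0],"grip": 1},
])

```text
clock: 0.75
ee_pos: [0.3123, -0.4195, 0.2389]
tcp_rot: [-0.002, 0.988, 0.152, 0.002]
ft_force: [-1.0, -0.6, -0.0]
opening: 0.0851
```

servo_tool([
  {"xyz": [0.84,-0.51,-0.04],"rot": [0,0,0],"grip": 1},
  {"xyz": [0.84,-0.51,-0.04],"rot": [0,0,0],"grip": 1},
  {"xyz": [0.84,-0.51,-0.04],"rot": [0,0,0],"grip": 1},
])

```text
clock: 1.05
ee_pos: [0.3799, -0.3424, 0.2437]
tcp_rot: [-0.002, 0.988, 0.154, 0.002]
ft_force: [-0.6, -0.4, 1.1]
opening: 0.0851
```

servo_tool([
  {"xyz": [0.84,-0.51,-0.04],"rot": [0,0,0],"grip": 1},
  {"xyz": [0.84,-0.51,-0.04],"rot": [0,0,0],"grip": 1},
  {"xyz": [0.84,-0.51,-0.04],"rot": [0,0,0],"grip": 1},
])

```text
clock: 1.35
ee_pos: [0.4469, -0.2651, 0.2485]
tcp_rot: [-0.003, 0.988, 0.156, 0.003]
ft_force: [-0.3, 0.1, -0.9]
opening: 0.0855
```

```bash
python3 - <<'E'
from h import *
m=optics.camera_model("wrist");im=optics.capture("wrist");save(im,"w1",None,1.5)
import pickle;pickle.dump(m,open("w1.pkl","wb"))
for p in ([.4797,-.204,.0855],[.5932,-.2203,.0849]): print(proj(m,p))
stat();go([.48,-.204,.20],-60)
E
```

```text
[211.8713 125.7279]
[262.3572  10.9371]
t 1.40 p [ 0.4457 -0.2667  0.2483] phi -72.03 z [ 0.0041  0.0058 -1.    ] F [ 0.5635 -0.7703  0.4568] T [-0.0037  0.0261 -0.0042] open 0.0853 j [-0.6429 -0.0961  1.6864  0.0071  1.5514  0.6142]
to [0.48, -0.204, 0.2] -60 xyz [ 0.517 -0.488  0.488] rot [-0.0006 -0.001  -0.0334] rows>= 1.7 1.4
```

View pics/w1.png

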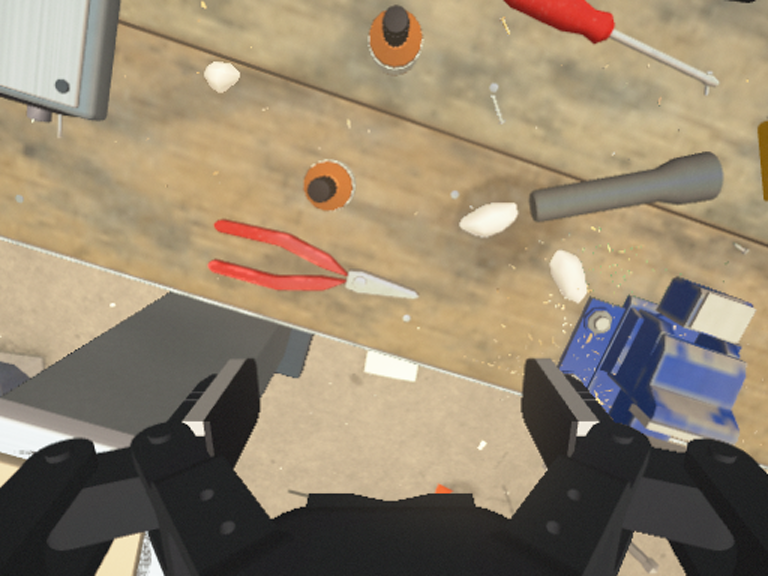

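The wrist view shows bottle A's cap top at about (213,126) and B's at about (264,10), against predictions of (212,126) and (262,11). I'll refine with all three views.

```bash
python3 - <<'E'
from h import *
import pickle
w=pickle.load(open("w1.pkl","rb"));s=optics.camera_model("scene");d=optics.camera_model("side")
S=lambda x,y:(s,(170+x/3.2-.5,90+y/3.2-.5));D=lambda x,y:(d,(160+x/3.2-.5,100+y/3.2-.5))
for a,b,c in (((425,478),(485,257),(213,125.5)),((488,413),(392,222),(263.7,9.2))):
    print(tri(S(*a),D(*b),(w,c)), onz(w,c,.086))
go([.481,-.2045,.15],-60)
E
```

```text
(array([ 0.48  , -0.2045,  0.0852]), [np.float64(0.0013709843788860692), np.float64(0.0010744304603360773), np.float64(0.0005542512692023005)]) [ 0.4803 -0.2051  0.086 ]
(array([ 0.5941, -0.2207,  0.0846]), [np.float64(0.0007142820169052242), np.float64(0.0006018031333579327), np.float64(0.0009208364428324442)]) [ 0.5946 -0.2211  0.086 ]
to [0.481, -0.2045, 0.15] -60 xyz [ 0.522 -0.478  0.988] rot [-0.0006 -0.001  -0.0334] rows>= 2.4 1.4
```

servo_tool([
  {"xyz": [0.52,-0.48,0.6],"rot": [-0.0006,-0.001,-0.0334],"grip": 0.6},
  {"xyz": [0.52,-0.48,0.9],"rot": [-0.0006,-0.001,-0.0334],"grip": 0.6},
  {"xyz": [0.52,-0.48,0.98],"rot": [-0.0006,-0.001,-0.0334],"grip": 0.6},
  {"xyz": [0.52,-0.48,0.98],"rot": [-0.0006,-0.001,-0.0334],"grip": 0.6},
])

```text
clock: 1.8
ee_pos: [0.4778, -0.2034, 0.1461]
tcp_rot: [-0.003, 0.966, 0.259, -0.003]
ft_force: [-1.3, -0.2, -0.3]
opening: 0.0514
```

```bash
python3 - <<'E'
from h import *
stat();go([.4802,-.205,.055],-60)
E
```

```text
t 1.80 p [ 0.4778 -0.2034  0.1461] phi -59.97 z [-0.0076  0.0034 -1.    ] F [-1.2578 -0.2159 -0.2864] T [ 0.0235 -0.0038  0.0101] open 0.0514 j [-0.5007 -0.0229  1.8048 -0.0007  1.3679  0.5462]
to [0.4802, -0.205, 0.055] -60 xyz [0.017 0.033 0.911] rot [-0.0011  0.0008  0.0001] rows>= 1.8 0.1
```

servo_tool([
  {"xyz": [0.017,0.033,0.3],"rot": [-0.0011,0.0008,0],"grip": 0.6},
  {"xyz": [0.017,0.033,0.6],"rot": [-0.0011,0.0008,0],"grip": 0.6},
  {"xyz": [0.017,0.033,0.8],"rot": [-0.0011,0.0008,0],"grip": 0.6},
  {"xyz": [0.017,0.033,0.89],"rot": [-0.0011,0.0008,0],"grip": 0.6},
  {"xyz": [0.017,0.033,0.89],"rot": [-0.0011,0.0008,0],"grip": 0.6},
])

```text
clock: 2.3
ee_pos: [0.4795, -0.2063, 0.0571]
tcp_rot: [-0.0, 0.966, 0.258, -0.0]
ft_force: [-0.0, 0.8, 0.6]
opening: 0.0508
```

```bash
python3 - <<'E'
from h import *
stat();go([.4802,-.205,.055],-60)
m=optics.camera_model("wrist");save(optics.capture("wrist"),"w2",(150,180,400,384),2.8)
E
```

```text
t 2.30 p [ 0.4795 -0.2063  0.0571] phi -60.06 z [-0.0008 -0.     -1.    ] F [-0.0066  0.7838  0.5579] T [ 0.0155  0.009  -0.0227] open 0.0508 j [-0.5043  0.0802  1.8739 -0.0005  1.1882  0.5441]
to [0.4802, -0.205, 0.055] -60 xyz [ 0.012 -0.008  0.021] rot [-0.0001  0.0001 -0.0002] rows>= 0.1 0.0
```

View pics/w2.png

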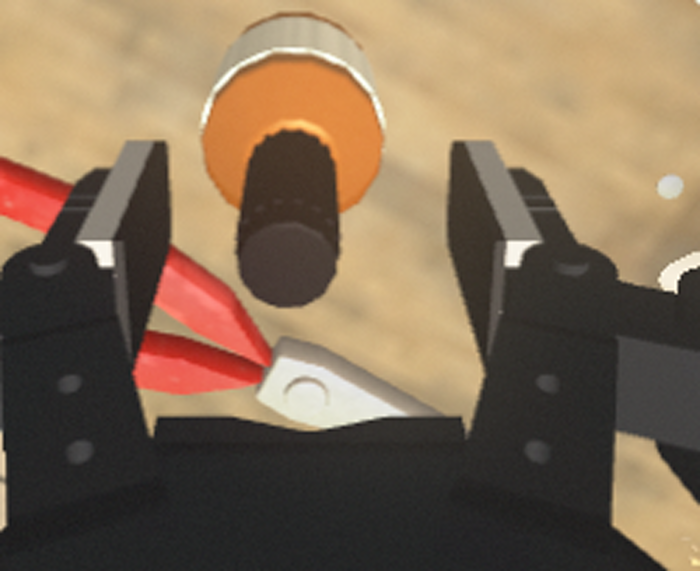

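```bash
python3 - <<'E'
from h import *
m=optics.camera_model("wrist")
uv=(150+288/2.8-.5,180+265/2.8-.5); P=onz(m,uv,.086);print(P);_,p,r=cur();print(r.inv().apply(P-p))
E
```

```text
[ 0.4793 -0.2041  0.086 ]
[ 0.0002 -0.0025 -0.0278]
```

servo_tool([
  {"xyz": [0.005,-0.02,0.02],"rot": [0,0,0],"grip": 0.6},
  {"xyz": [0.005,-0.02,0.02],"rot": [0,0,0],"grip": 0.3},
  {"xyz": [0.005,-0.02,0.02],"rot": [0,0,0],"grip": 0.1},
  {"xyz": [0.005,-0.02,0.02],"rot": [0,0,0],"grip": 0},
  {"xyz": [0.005,-0.02,0.02],"rot": [0,0,0],"grip": 0},
  {"xyz": [0.005,-0.02,0.02],"rot": [0,0,0],"grip": 0},
])

```text
clock: 2.95
ee_pos: [0.4804, -0.2047, 0.057]
tcp_rot: [0.001, 0.966, 0.259, 0.001]
ft_force: [-1.0, 0.2, 5.3]
opening: 0.0153
```

```bash
python3 - <<'E'
from h import *
stat()
m=optics.camera_model("wrist");save(optics.capture("wrist"),"w3",(150,180,400,384),2.8)
E
```

```text
t 2.95 p [ 0.4804 -0.2047  0.057 ] phi -60.03 z [ 0.002  -0.0014 -1.    ] F [-0.9936  0.1779  5.3352] T [0.0891 0.1058 0.0196] open 0.0153 j [-0.5008  0.0779  1.8766 -0.0003  1.1847  0.5471]
```

View pics/w3.png

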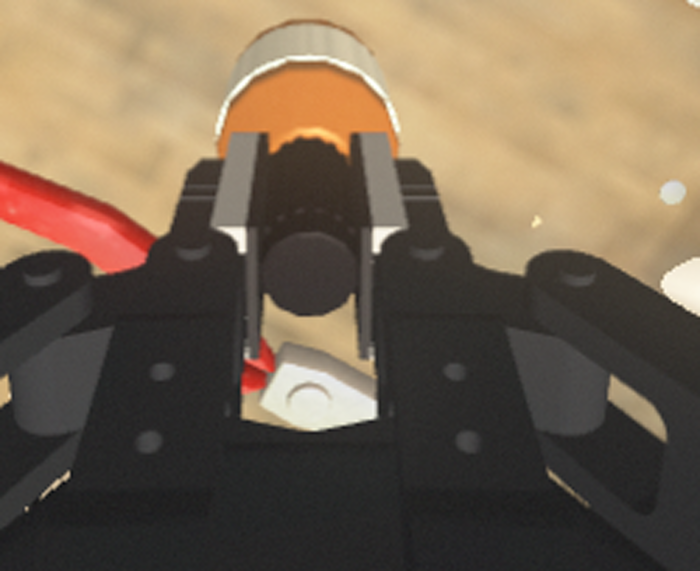

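Bottle A is held at its cap, with the opening at 15 mm and the cap between the pads near crop (308,270). Lifting and carrying it next.

servo_tool([
  {"xyz": [0,0,-0.3],"rot": [0,0,0],"grip": 0},
  {"xyz": [0,0,-0.7],"rot": [0,0,0],"grip": 0},
  {"xyz": [0,0,-1.0],"rot": [0,0,0],"grip": 0},
  {"xyz": [0,0,-1.0],"rot": [0,0,0],"grip": 0},
])

```text
clock: 3.4
ee_pos: [0.4829, -0.2059, 0.1622]
tcp_rot: [0.004, 0.966, 0.259, 0.004]
ft_force: [1.0, -0.6, 0.2]
opening: 0.0147
```

```bash
python3 - <<'E'
from h import *
stat();go([.49,-.12,.24],-60);go([.51,-.02,.24],-60);go([.5533,.082,.24],-60)
E
```

```text
t 3.40 p [ 0.4829 -0.2059  0.1622] phi -60.03 z [ 0.0092 -0.0053 -0.9999] F [ 0.9602 -0.5848  0.1839] T [ 0.001  -0.013  -0.0169] open 0.0147 j [-0.5006 -0.04    1.7912 -0.0003  1.3798  0.5471]
to [0.49, -0.12, 0.24] -60 xyz [ 0.495 -0.702 -0.782] rot [ 0.0015 -0.0008 -0.0001] rows>= 2.3 0.1
to [0.51, -0.02, 0.24] -60 xyz [ 1.168 -1.468 -0.785] rot [ 0.0015 -0.0008 -0.0001] rows>= 4.1 0.1
to [0.5533, 0.082, 0.24] -60 xyz [ 2.052 -2.135 -0.787] rot [ 0.0015 -0.0008 -0.0001] rows>= 6.1 0.1
```

servo_tool([
  {"xyz": [0.2,-0.3,-0.4],"rot": [0.0015,-0.0008,0],"grip": 0},
  {"xyz": [0.49,-0.7,-0.78],"rot": [0.0015,-0.0008,0],"grip": 0},
  {"xyz": [0.49,-0.7,-0.78],"rot": [0.0015,-0.0008,0],"grip": 0},
])

```text
clock: 3.7
ee_pos: [0.4908, -0.1183, 0.2424]
tcp_rot: [0.0, 0.966, 0.259, 0.002]
ft_force: [0.7, -0.5, 0.1]
opening: 0.0149
```

servo_tool([
  {"xyz": [0.35,-0.4,0],"rot": [0,0,0],"grip": 0},
  {"xyz": [0.67,-0.77,0],"rot": [0,0,0],"grip": 0},
  {"xyz": [0.67,-0.77,0],"rot": [0,0,0],"grip": 0},
  {"xyz": [0.67,-0.77,0],"rot": [0,0,0],"grip": 0},
])

```text
clock: 4.1
ee_pos: [0.5097, -0.0168, 0.2409]
tcp_rot: [0.0, 0.965, 0.261, 0.001]
ft_force: [-0.3, -0.8, -1.9]
opening: 0.0149
```

```bash
python3 - <<'E'
from ov import *
import pickle
m=optics.camera_model("wrist");im=optics.capture("wrist");pickle.dump((m,im),open("w4.pkl","wb"))
cv2.imwrite("pics/w4.png",draw(im,m,model(.589,.102,-.012),(0,0,512,384),1.5))
stat();go([.5533,.082,.24],-60)
E
```

```text
t 4.15 p [ 0.5096 -0.0181  0.241 ] phi -59.85 z [ 0.0012 -0.0002 -1.    ] F [ 0.0311 -0.4187 -0.7553] T [-0.03    0.0132  0.0321] open 0.0149 j [-0.136  -0.1202  1.722  -0.      1.5386  0.9086]
to [0.5533, 0.082, 0.24] -60 xyz [ 0.88  -0.646  0.011] rot [ 0.0001 -0.0001  0.0004] rows>= 2.2 0.0
```

View pics/w4.png

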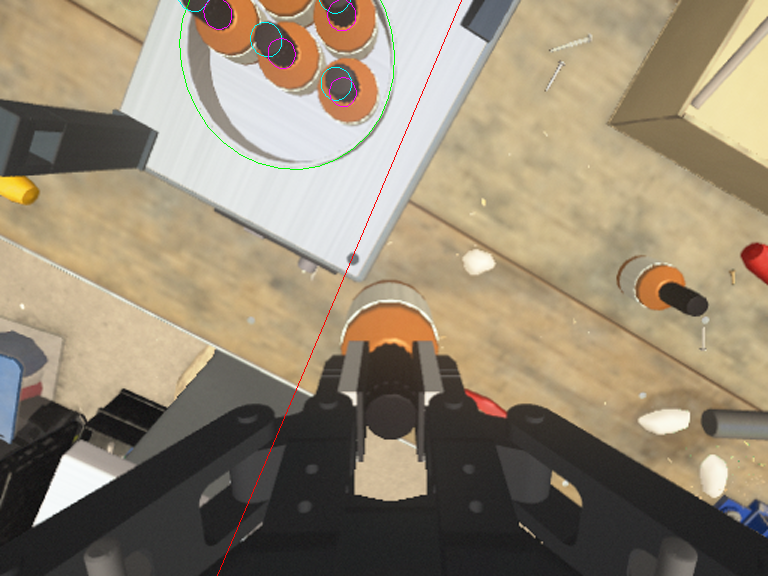

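The model is off by about (+4,-5) px in the zoomed view (2–3 mm). I'll refine it from closer, over the cup.

servo_tool([
  {"xyz": [0.4,-0.3,0],"rot": [0,0,0],"grip": 0},
  {"xyz": [0.78,-0.56,0],"rot": [0,0,0],"grip": 0},
  {"xyz": [0.78,-0.56,0],"rot": [0,0,0],"grip": 0},
  {"xyz": [0.78,-0.56,0],"rot": [0,0,0],"grip": 0},
])

```text
clock: 4.55
ee_pos: [0.5488, 0.0686, 0.2399]
tcp_rot: [0.0, 0.966, 0.26, -0.0]
ft_force: [-0.6, -0.3, -1.1]
opening: 0.015
```

```bash
python3 - <<'E'
from ov import *
import pickle
m=optics.camera_model("wrist");im=optics.capture("wrist");pickle.dump((m,im),open("w5.pkl","wb"))
cv2.imwrite("pics/w5.png",draw(im,m,model(.589,.102,-.012),(80,20,430,320),2.2))
save(im,"w5r",(80,20,430,320),2.2)
stat();go([.5533,.082,.24],-60)
E
```

```text
t 4.60 p [0.5487 0.068  0.2401] phi -59.91 z [-0.0004 -0.0011 -1.    ] F [-0.493   0.1896 -1.0813] T [ 0.0091 -0.017   0.0052] open 0.0147 j [ 0.0312  0.      1.6082 -0.0011  1.5338  1.0769]
to [0.5533, 0.082, 0.24] -60 xyz [ 0.11  -0.098  0.001] rot [0.0001 0.0001 0.0003] rows>= 0.3 0.0
```

View pics/w5.png

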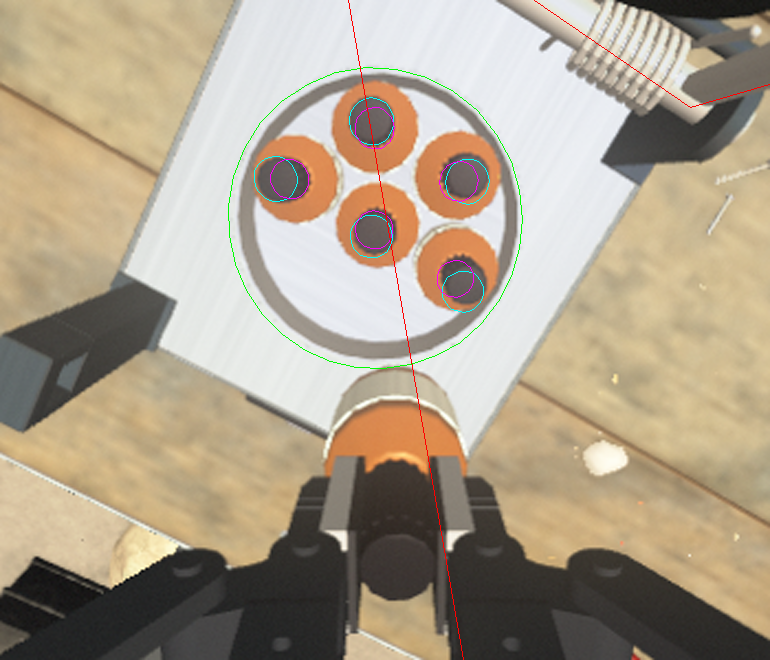

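View pics/w5r.png

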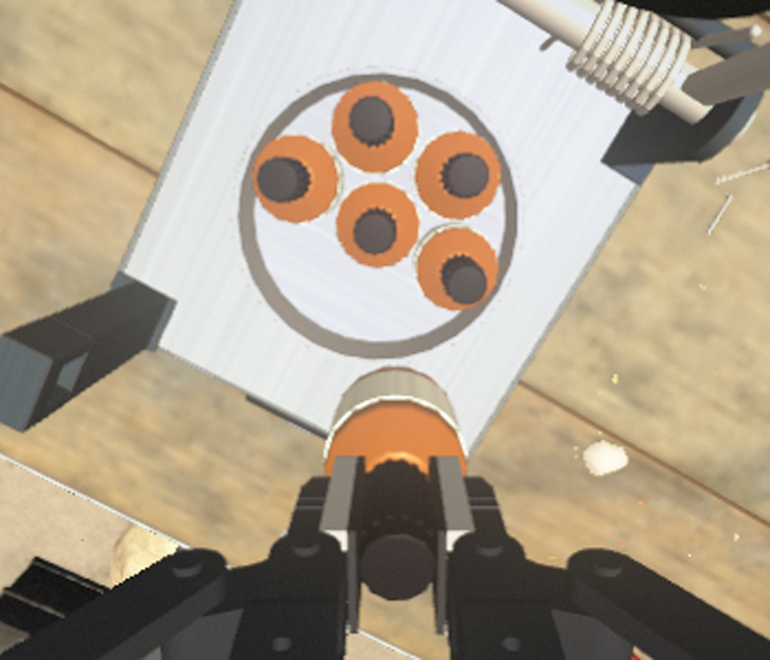

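```bash
python3 - <<'E'
from h import *
import pickle
from scipy.optimize import least_squares
m,im=pickle.load(open("w5.pkl","rb"))
px=lambda x,y:np.array([80+x/2.2-.5,20+y/2.2-.5])
obs=[(90,(279,179)),(30,(372,119)),(-30,(467,174)),(None,(376,231)),(-90,(464,283))]
def W(q,l):
    c,s=np.cos(q[2]),np.sin(q[2]);return np.array([q[0]+c*l[0]-s*l[1],q[1]+s*l[0]+c*l[1],l[2]])
def f(q,zc=.128):
    r=[]
    for a,uv in obs:
        l=(0,0,zc) if a is None else (.041*np.cos(np.radians(a)),.041*np.sin(np.radians(a)),zc)
        r.append(proj(m,W(q,l))-px(*uv))
    return np.concatenate(r)
s=least_squares(f,[.589,.102,0]);print("caps",s.x);print(f(s.x).reshape(-1,2))
# rim extents
t=np.radians(np.arange(0,360,2))
def ext(q,r,z):
    P=np.array([proj(m,[q[0]+r*np.cos(a),q[1]+r*np.sin(a),z]) for a in t]);P=(P+.5-[80,20])*2.2
    return np.array([P[:,0].min(),P[:,0].max(),P[:,1].min(),P[:,1].max()])
for r,z,o in((.0635,.078,[238.5,517,74,357]),(.0635,.042,[255,503,88,342])):
    g=least_squares(lambda q:ext(q,r,z)-o,[.589,.102]);print("rim",g.x,g.fun)
P=onz(m,px(397,566),.24+.029);_,p,r=cur();print("held cap",P,r.inv().apply(P-p))
E
```

```text
caps [0.5908 0.1016 0.0191]
[[-1.0342 -0.4765]
 [-0.4227 -0.9083]
 [ 0.7827  0.141 ]
 [-0.8236  0.6902]
 [ 1.5569  0.8231]]
rim [0.5907 0.1014] [-1.5975  1.6038 -2.2264  3.0211]
rim [0.5895 0.1011] [-1.9989  2.0055 -1.692   2.3155]
held cap [0.549  0.0678 0.269 ] [ 0.0002  0.0003 -0.0289]
```

```bash
python3 - <<'E'
from h import *
import pickle
m,im=pickle.load(open("w5.pkl","rb"))
px=lambda x,y:np.array([80+x/2.2-.5,20+y/2.2-.5])
t=np.array([.5551,.0809])
for n,uv in (("L",(279,179)),("RL",(372,119)),("RR",(467,174)),("M",(376,231)),("R",(464,283))):
    P=onz(m,px(*uv),.128)[:2];print(n,P,np.linalg.norm(P-t))
# body circles at shoulder (z .084), widest outline center
for n,uv in (("M",(377,225)),("R",(457,268)),("L",(298,179))):
    P=onz(m,px(*uv),.088)[:2];print("body",n,P,np.linalg.norm(P-t))
go([.5551,.0809,.20],-60)
E
```

```text
L [0.5901 0.1417] 0.07018201003558877
RL [0.6255 0.1222] 0.08161194035279679
RR [0.6265 0.0824] 0.07140007817319434
M [0.5917 0.1013] 0.0418640761828066
R [0.5915 0.0622] 0.040976137283582445
body M [0.5909 0.1017] 0.04144993200797402
body R [0.5925 0.0617] 0.04202870652922012
body L [0.5908 0.1406] 0.06951987286436447
to [0.5551, 0.0809, 0.2] -60 xyz [ 0.121 -0.08   0.401] rot [0.0001 0.0001 0.0003] rows>= 0.9 0.0
```

servo_tool([
  {"xyz": [0.12,-0.08,0.1],"rot": [0.0001,0.0001,0.0003],"grip": 0},
  {"xyz": [0.12,-0.08,0.4],"rot": [0.0001,0.0001,0.0003],"grip": 0},
  {"xyz": [0.12,-0.08,0.6],"rot": [0.0001,0.0001,0.0003],"grip": 0},
  {"xyz": [0.12,-0.08,0.65],"rot": [0.0001,0.0001,0.0003],"grip": 0},
  {"xyz": [0.12,-0.08,0.65],"rot": [0.0001,0.0001,0.0003],"grip": 0},
])

```text
clock: 5.1
ee_pos: [0.5543, 0.0802, 0.1738]
tcp_rot: [-0.0, 0.966, 0.258, -0.001]
ft_force: [-0.0, 0.0, -1.1]
opening: 0.0149
```

```bash
python3 - <<'E'
from h import *
m=optics.camera_model("wrist");im=optics.capture("wrist")
save(im,"w6",(80,20,430,320),2.2)
stat();go([.5551,.0809,.145],-60);go([.5551,.0809,.100],-60)
E
```

```text
t 5.15 p [0.5551 0.0803 0.1753] phi -60.08 z [-0.0003 -0.0003 -1.    ] F [ 0.4558 -0.0417 -1.2758] T [ 0.0094  0.0336 -0.0242] open 0.0147 j [ 0.0524  0.0582  1.6679 -0.0002  1.4158  1.101 ]
to [0.5551, 0.0809, 0.145] -60 xyz [ 0.003 -0.005  0.303] rot [ 0.      0.0001 -0.0002] rows>= 0.6 0.0
to [0.5551, 0.0809, 0.1] -60 xyz [ 0.003 -0.005  0.753] rot [ 0.      0.0001 -0.0002] rows>= 1.5 0.0
```

View pics/w6.png

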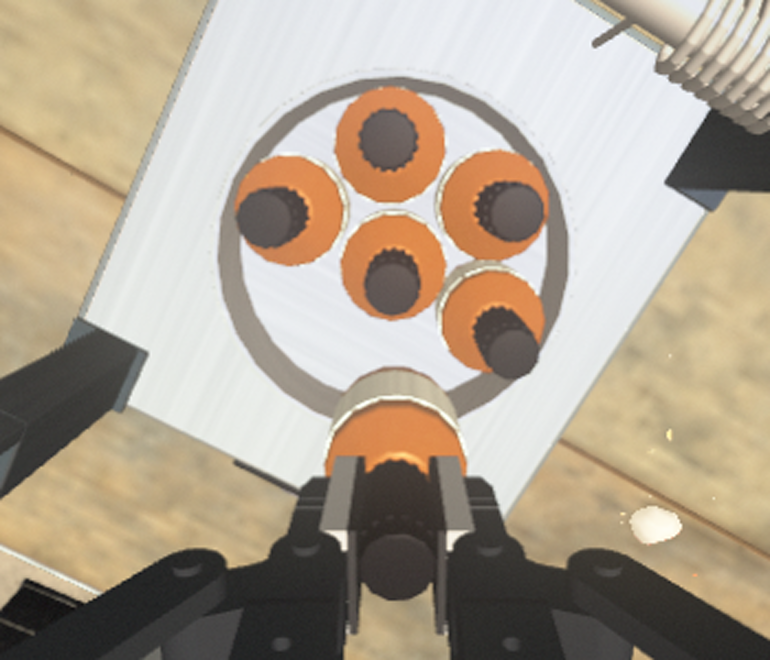

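servo_tool([
  {"xyz": [0.003,-0.005,0.15],"rot": [0,0.0001,-0.0002],"grip": 0},
  {"xyz": [0.003,-0.005,0.3],"rot": [0,0.0001,-0.0002],"grip": 0},
  {"xyz": [0.003,-0.005,0.45],"rot": [0,0.0001,-0.0002],"grip": 0},
  {"xyz": [0.003,-0.005,0.5],"rot": [0,0.0001,-0.0002],"grip": 0},
  {"xyz": [0.003,-0.005,0.5],"rot": [0,0.0001,-0.0002],"grip": 0},
])

```text
clock: 5.65
ee_pos: [0.554, 0.0809, 0.1235]
tcp_rot: [-0.0, 0.966, 0.259, -0.001]
ft_force: [0.5, -0.2, -0.8]
opening: 0.0149
```

```bash
python3 - <<'E'
from h import *
m=optics.camera_model("wrist");im=optics.capture("wrist")
save(im,"w7",(80,20,430,320),2.2)
stat();go([.5551,.0809,.100],-60)
E
```

```text
t 5.70 p [0.5546 0.0809 0.1246] phi -60.00 z [-0.0012  0.     -1.    ] F [ 0.5366  0.1749 -0.1179] T [-0.0296 -0.0187  0.0136] open 0.0150 j [0.0534 0.1014 1.7181 0.0001 1.3233 1.1006]
to [0.5551, 0.0809, 0.1] -60 xyz [0.004 0.003 0.246] rot [-0.0001  0.0002 -0.    ] rows>= 0.5 0.0
```

View pics/w7.png

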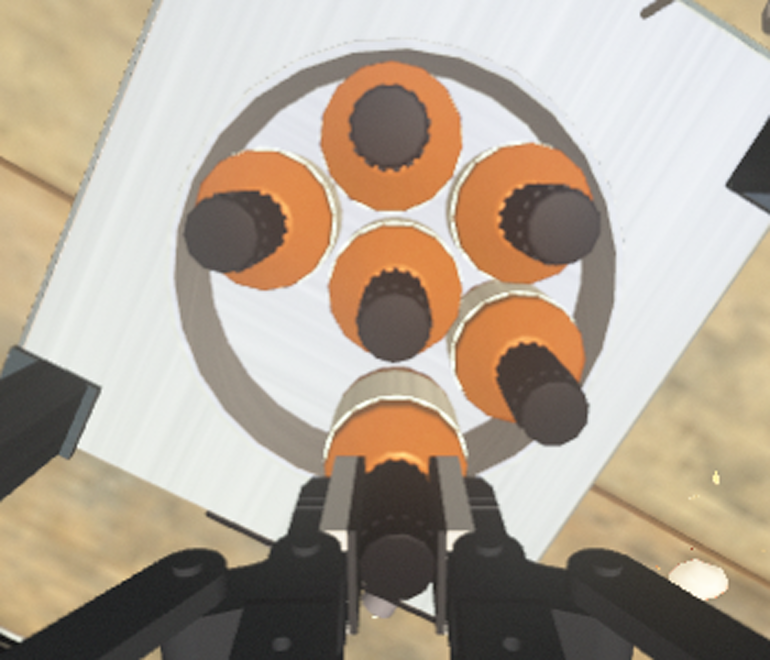

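The bottle has entered the cup next to the middle and right bottles with no contact force. I'll lower it the last 24 mm.

servo_tool([
  {"xyz": [0.004,0,0.1],"rot": [0,0,0],"grip": 0},
  {"xyz": [0.004,0,0.18],"rot": [0,0,0],"grip": 0},
  {"xyz": [0.004,0,0.23],"rot": [0,0,0],"grip": 0},
  {"xyz": [0.004,0,0.25],"rot": [0,0,0],"grip": 0},
  {"xyz": [0.004,0,0.25],"rot": [0,0,0],"grip": 0},
])

```text
clock: 6.2
ee_pos: [0.5549, 0.0811, 0.0995]
tcp_rot: [-0.0, 0.966, 0.259, -0.001]
ft_force: [-0.2, -0.2, -0.7]
opening: 0.0147
```

```bash
python3 - <<'E'
from h import *
stat()
E
```

```text
t 6.20 p [0.5549 0.0811 0.0995] phi -60.00 z [-0.0013  0.     -1.    ] F [-0.1574 -0.196  -0.6952] T [0.0465 0.0358 0.0041] open 0.0147 j [0.0537 0.1287 1.7371 0.0001 1.2771 1.1009]
```

servo_tool([
  {"xyz": [0,0,0.01],"rot": [0,0,0],"grip": 0},
  {"xyz": [0,0,0.02],"rot": [0,0,0],"grip": 0},
  {"xyz": [0,0,0.02],"rot": [0,0,0],"grip": 0},
])

```text
clock: 6.5
ee_pos: [0.5556, 0.0814, 0.099]
tcp_rot: [-0.0, 0.966, 0.259, 0.0]
ft_force: [-3.3, 0.1, 9.1]
opening: 0.0152
```

servo_tool([
  {"xyz": [0,0,-0.01],"rot": [0,0,0],"grip": 0.2},
  {"xyz": [0,0,-0.01],"rot": [0,0,0],"grip": 0.35},
  {"xyz": [0,0,-0.01],"rot": [0,0,0],"grip": 0.35},
  {"xyz": [0,0,-0.2],"rot": [0,0,0],"grip": 0.35},
  {"xyz": [0,0,-0.5],"rot": [0,0,0],"grip": 0.35},
  {"xyz": [0,0,-0.9],"rot": [0,0,0],"grip": 0.35},
  {"xyz": [0,0,-0.9],"rot": [0,0,0],"grip": 0.35},
])

```text
clock: 7.2
ee_pos: [0.5591, 0.0815, 0.1957]
tcp_rot: [0.001, 0.966, 0.259, 0.005]
ft_force: [1.3, -0.3, 1.7]
opening: 0.0297
```

```bash
python3 - <<'E'
from h import *
import pickle
m=optics.camera_model("wrist");im=optics.capture("wrist");pickle.dump((m,im),open("w8.pkl","wb"))
save(im,"w8",(80,20,430,320),2.2)
stat();go([.5551,.0,.24],-60);go([.57,-.1,.24],-60);go([.5943,-.2209,.20],-100)
E
```

```text
t 7.25 p [0.5579 0.0814 0.1928] phi -59.99 z [ 0.007   0.0007 -1.    ] F [-0.3935 -0.6309 -0.8093] T [ 0.0123 -0.0191 -0.0491] open 0.0299 j [0.0538 0.0469 1.6472 0.0003 1.4404 1.1009]
to [0.5551, 0.0, 0.24] -60 xyz [-0.429  0.693 -0.473] rot [ 0.0005 -0.001   0.    ] rows>= 1.9 0.0
to [0.57, -0.1, 0.24] -60 xyz [-0.8    1.633 -0.472] rot [ 0.0005 -0.001   0.    ] rows>= 3.8 0.0
to [0.5943, -0.2209, 0.2] -100 xyz [-1.197  2.8   -0.072] rot [ 0.0001 -0.0011  0.1111] rows>= 6.1 4.7
```

View pics/w8.png

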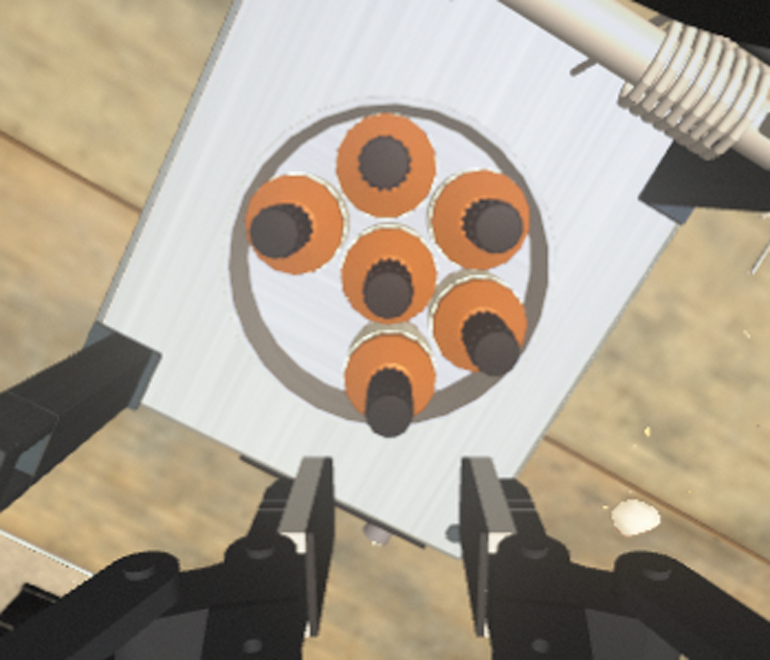

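Bottle A stands in place_r (cap at zoomed (388,415)); the rest are undisturbed. Next is bottle B. I'll check the tan box's clearance first.

```bash
python3 - <<'E'
from h import *
s=optics.camera_model("scene");d=optics.camera_model("side")
S=lambda x,y:(s,(170+x/3.2-.5,90+y/3.2-.5));D=lambda x,y:(d,(160+x/3.2-.5,100+y/3.2-.5))
print(tri(S(417,398),D(272,303)),tri(S(420,325),D(272,235)))
print(onz(s,(170+576/3.2,90+440/3.2),0), onz(d,(160+350/3.2,100+225/3.2),0))
go([.53,.02,.24],-60)
E
```

```text
(array([ 0.682 , -0.1224,  0.0116]), [np.float64(0.00210552680243751), np.float64(0.0021055268024376276)]) (array([ 0.6789, -0.1186,  0.0988]), [np.float64(0.003478176596847276), np.float64(0.0034781765968472625)])
[ 0.7079 -0.2847  0.    ] [ 0.6938 -0.319   0.    ]
to [0.53, 0.02, 0.24] -60 xyz [-0.546  0.394 -0.474] rot [ 0.0005 -0.001   0.    ] rows>= 1.6 0.0
```

servo_tool([
  {"xyz": [-0.2,0.3,-0.47],"rot": [0.0005,-0.001,0],"grip": 0.6},
  {"xyz": [-0.43,0.69,-0.47],"rot": [0.0005,-0.001,0],"grip": 0.6},
  {"xyz": [-0.43,0.69,-0.47],"rot": [0.0005,-0.001,0],"grip": 0.6},
])

```text
clock: 7.55
ee_pos: [0.5556, -0.0044, 0.2411]
tcp_rot: [0.001, 0.966, 0.257, 0.001]
ft_force: [0.1, 1.2, 0.1]
opening: 0.0516
```

servo_tool([
  {"xyz": [-0.2,0.45,0],"rot": [0,0,0.02],"grip": 0.6},
  {"xyz": [-0.38,0.95,0],"rot": [0,0,0.04],"grip": 0.6},
  {"xyz": [-0.38,0.95,0],"rot": [0,0,0.06],"grip": 0.6},
  {"xyz": [-0.38,0.95,0],"rot": [0,0,0.08],"grip": 0.6},
])

```text
clock: 7.95
ee_pos: [0.5692, -0.1076, 0.2392]
tcp_rot: [0.001, 1.0, 0.004, -0.0]
ft_force: [-0.1, -0.3, 0.6]
opening: 0.0511
```

```bash
python3 - <<'E'
from h import *
stat();go([.5943,-.2,.20],-120)
E
```

```text
t 7.95 p [ 0.5692 -0.1076  0.2392] phi -89.49 z [-0.0002 -0.0017 -1.    ] F [-0.0961 -0.3239  0.5991] T [ 0.0549 -0.0072  0.0769] open 0.0511 j [-0.2743  0.0711  1.5372 -0.0016  1.5331  1.2876]
to [0.5943, -0.2, 0.2] -120 xyz [0.243 0.926 0.393] rot [ 0.0003 -0.      0.0848] rows>= 2.1 3.6
```

servo_tool([
  {"xyz": [0.12,0.45,0.2],"rot": [0,0,0.02],"grip": 0.6},
  {"xyz": [0.24,0.93,0.39],"rot": [0,0,0.04],"grip": 0.6},
  {"xyz": [0.24,0.93,0.39],"rot": [0,0,0.06],"grip": 0.6},
  {"xyz": [0.24,0.93,0.39],"rot": [0,0,0.085],"grip": 0.6},
  {"xyz": [0.24,0.93,0.39],"rot": [0,0,0.085],"grip": 0.6},
])

```text
clock: 8.45
ee_pos: [0.5931, -0.2004, 0.1978]
tcp_rot: [0.0, 0.965, -0.261, -0.002]
ft_force: [-0.0, -1.5, -0.4]
opening: 0.0514
```

```bash
python3 - <<'E'
from h import *
m=optics.camera_model("wrist");im=optics.capture("wrist")
import pickle;pickle.dump((m,im),open("w9.pkl","wb"))
save(im,"w9",(80,80,430,380),2.2)
print((proj(m,[.5943,-.2209,.086])+.5-80)*2.2)
stat();go([.5943,-.2209,.12],-120)
E
```

```text
[440.0188 208.3519]
t 8.50 p [ 0.5934 -0.2     0.1985] phi -119.98 z [-0.0024 -0.0005 -1.    ] F [-0.0959  0.7966 -0.9319] T [0.0596 0.0375 0.038 ] open 0.0509 j [-0.4062  0.2187  1.4494 -0.0014  1.4755  1.688 ]
to [0.5943, -0.2209, 0.12] -120 xyz [0.114 0.175 0.785] rot [0.0003 0.0003 0.    ] rows>= 1.6 0.0
```

View pics/w9.png

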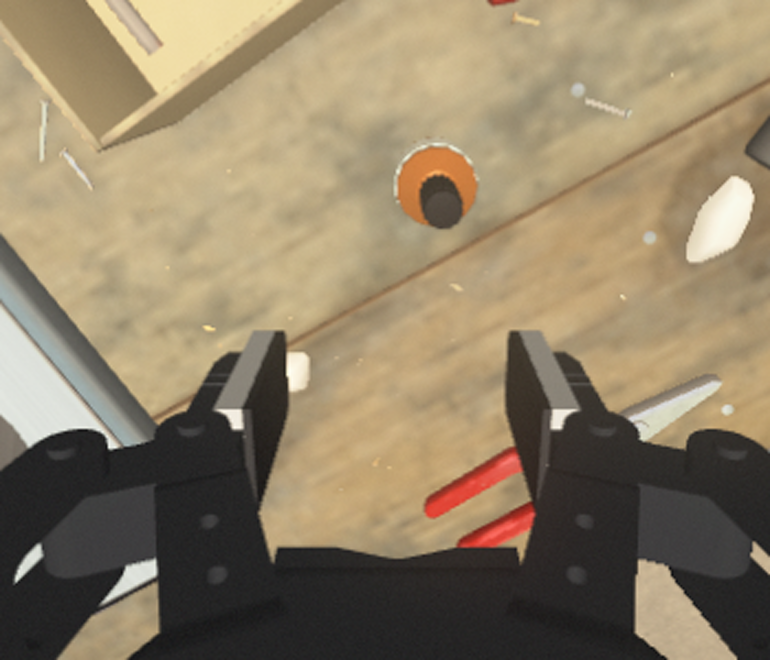

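The cap is at zoomed (443,209) against a predicted (440,208), about 1 mm further along tool +y. Descending with that correction.

servo_tool([
  {"xyz": [0.114,0.185,0.3],"rot": [0.0003,0.0003,0],"grip": 0.6},
  {"xyz": [0.114,0.185,0.6],"rot": [0.0003,0.0003,0],"grip": 0.6},
  {"xyz": [0.114,0.185,0.8],"rot": [0.0003,0.0003,0],"grip": 0.6},
  {"xyz": [0.114,0.185,0.8],"rot": [0.0003,0.0003,0],"grip": 0.6},
])

```text
clock: 8.9
ee_pos: [0.5911, -0.2201, 0.1139]
tcp_rot: [-0.001, 0.967, -0.257, -0.004]
ft_force: [-1.2, 0.8, -0.1]
opening: 0.0513
```

```bash
python3 - <<'E'
from h import *
m=optics.camera_model("wrist");im=optics.capture("wrist")
import pickle;pickle.dump((m,im),open("w10.pkl","wb"))
save(im,"w10",(80,80,430,380),2.2)
stat();go([.5943,-.2209,.057],-120)
print((proj(m,[.5943,-.2209,.086])+.5-80)*2.2)
E
```

```text
t 8.95 p [ 0.5924 -0.2206  0.1165] phi -119.77 z [-0.0036  0.002  -1.    ] F [0.0168 0.1652 0.1643] T [-0.0347 -0.002  -0.0443] open 0.0515 j [-0.4377  0.2971  1.5105  0.0003  1.3381  1.6526]
to [0.5943, -0.2209, 0.057] -120 xyz [ 0.02  -0.007  0.595] rot [0.     0.0007 0.0006] rows>= 1.2 0.0
[394.0487 308.5462]
```

View pics/w10.png

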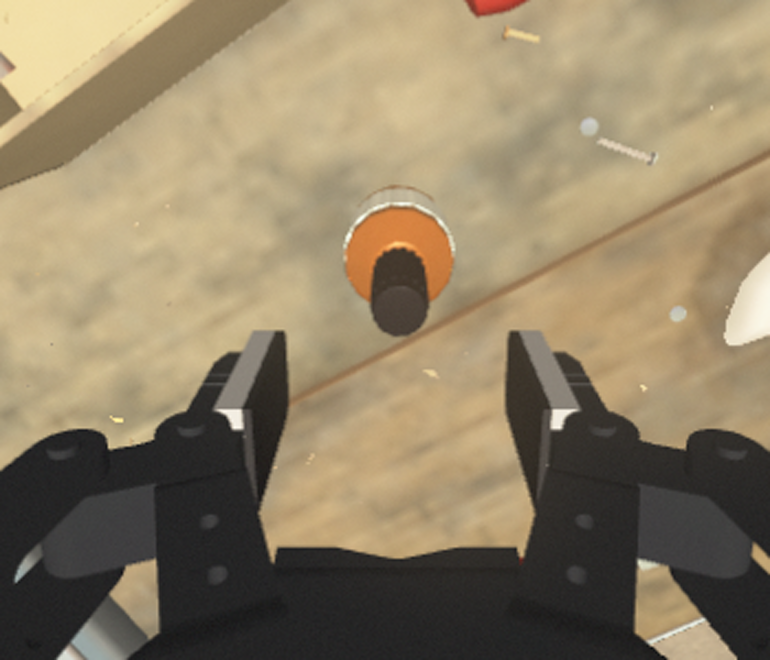

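servo_tool([
  {"xyz": [0.015,0.008,0.25],"rot": [0,0.0007,0.0006],"grip": 0.6},
  {"xyz": [0.015,0.008,0.45],"rot": [0,0.0007,0.0006],"grip": 0.6},
  {"xyz": [0.015,0.008,0.57],"rot": [0,0.0007,0.0006],"grip": 0.6},
  {"xyz": [0.015,0.008,0.595],"rot": [0,0.0007,0.0006],"grip": 0.6},
  {"xyz": [0.015,0.008,0.595],"rot": [0,0.0007,0.0006],"grip": 0.6},
])

```text
clock: 9.45
ee_pos: [0.5937, -0.222, 0.058]
tcp_rot: [0.0, 0.966, -0.258, 0.001]
ft_force: [-0.1, 0.4, 0.3]
opening: 0.0515
```

servo_tool([
  {"xyz": [0.0,0,0],"rot": [0,0,0],"grip": 0.3},
  {"xyz": [0,0,0],"rot": [0,0,0],"grip": 0.1},
  {"xyz": [0,0,0],"rot": [0,0,0],"grip": 0},
  {"xyz": [0,0,0],"rot": [0,0,0],"grip": 0},
  {"xyz": [0,0,0],"rot": [0,0,0],"grip": 0},
])

```text
clock: 9.95
ee_pos: [0.5946, -0.2225, 0.0595]
tcp_rot: [0.0, 0.966, -0.258, 0.002]
ft_force: [-0.4, -0.7, 5.9]
opening: 0.0149
```

```bash
python3 - <<'E'
from h import *
m=optics.camera_model("wrist");im=optics.capture("wrist")
save(im,"w11",(80,80,430,380),2.2)
stat()
E
```

```text
t 10.00 p [ 0.5946 -0.2225  0.0594] phi -119.94 z [ 0.0031 -0.0016 -1.    ] F [-0.8659 -0.3159  5.9127] T [ 0.0247  0.0974 -0.057 ] open 0.0148 j [-0.4387  0.3568  1.5483 -0.0001  1.233   1.6546]
```

View pics/w11.png

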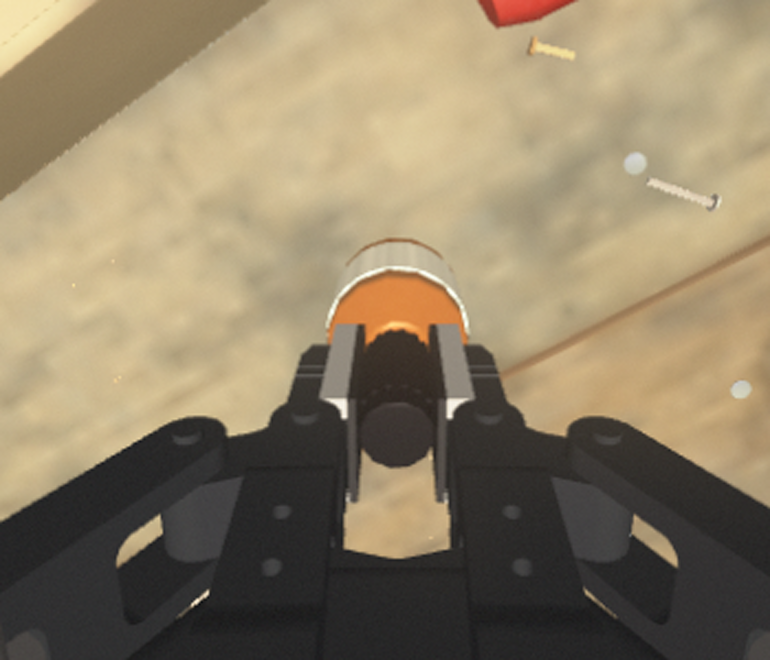

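servo_tool([
  {"xyz": [0,0,-0.3],"rot": [0,0,0],"grip": 0},
  {"xyz": [0,0,-0.7],"rot": [0,0,0],"grip": 0},
  {"xyz": [0,0,-1.0],"rot": [0,0,0],"grip": 0},
  {"xyz": [0,0,-1.0],"rot": [0,0,0],"grip": 0},
])

```text
clock: 10.4
ee_pos: [0.5973, -0.2237, 0.166]
tcp_rot: [0.001, 0.966, -0.258, 0.007]
ft_force: [0.6, -0.7, 0.1]
opening: 0.0149
```

```bash
python3 - <<'E'
from h import *
stat();go([.58,-.12,.24],-120);go([.565,-.01,.24],-120);go([.555,.08,.24],-120)
E
```

```text
t 10.40 p [ 0.5973 -0.2237  0.166 ] phi -119.93 z [ 0.012  -0.0057 -0.9999] F [ 0.6485 -0.7456  0.0743] T [-0.0373 -0.0325 -0.0304] open 0.0149 j [-0.4387  0.2553  1.4671 -0.0001  1.406   1.6545]
to [0.58, -0.12, 0.24] -120 xyz [-0.658 -0.813 -0.748] rot [-0.0002 -0.0021  0.0002] rows>= 2.6 0.1
to [0.565, -0.01, 0.24] -120 xyz [-1.337 -1.692 -0.756] rot [-0.0002 -0.0021  0.0002] rows>= 4.6 0.1
to [0.555, 0.08, 0.24] -120 xyz [-1.872 -2.422 -0.762] rot [-0.0002 -0.0021  0.0002] rows>= 6.3 0.1
```

servo_tool([
  {"xyz": [-0.3,-0.4,-0.5],"rot": [-0.0002,-0.002,0],"grip": 0},
  {"xyz": [-0.66,-0.81,-0.75],"rot": [-0.0002,-0.002,0],"grip": 0},
  {"xyz": [-0.66,-0.81,-0.75],"rot": [-0.0002,-0.002,0],"grip": 0},
  {"xyz": [-0.66,-0.81,-0.75],"rot": [-0.0002,-0.002,0],"grip": 0},
])

```text
clock: 10.8
ee_pos: [0.5807, -0.1171, 0.2433]
tcp_rot: [-0.0, 0.967, -0.257, 0.002]
ft_force: [0.3, 0.1, -0.4]
opening: 0.0148
```

servo_tool([
  {"xyz": [-0.35,-0.44,0],"rot": [0,0,0],"grip": 0},
  {"xyz": [-0.68,-0.88,0],"rot": [0,0,0],"grip": 0},
  {"xyz": [-0.68,-0.88,0],"rot": [0,0,0],"grip": 0},
  {"xyz": [-0.68,-0.88,0],"rot": [0,0,0],"grip": 0},
])

```text
clock: 11.2
ee_pos: [0.5647, -0.0053, 0.242]
tcp_rot: [-0.0, 0.967, -0.255, 0.002]
ft_force: [0.2, -0.1, -0.7]
opening: 0.0149
```

servo_tool([
  {"xyz": [-0.3,-0.4,0],"rot": [0,0,0],"grip": 0},
  {"xyz": [-0.6,-0.8,0],"rot": [0,0,0],"grip": 0},
  {"xyz": [-0.6,-0.8,0],"rot": [0,0,0],"grip": 0},
  {"xyz": [-0.6,-0.8,0],"rot": [0,0,0],"grip": 0},
])

```text
clock: 11.6
ee_pos: [0.5521, 0.0934, 0.2411]
tcp_rot: [0.0, 0.967, -0.254, 0.001]
ft_force: [1.0, 0.3, -0.1]
opening: 0.0147
```

```bash
python3 - <<'E'
from h import *
stat();go([.5548,.1221,.24],-120);go([.5548,.1221,.175],-120)
m=optics.camera_model("wrist");im=optics.capture("wrist")
save(im,"w12",(0,0,512,384),1.5)
E
```

```text
t 11.60 p [0.5521 0.0934 0.2411] phi -119.48 z [ 0.0024 -0.0012 -1.    ] F [ 1.0342  0.349  -0.0886] T [ 0.0022 -0.0088 -0.0135] open 0.0147 j [ 0.077   0.016   1.5904 -0.0014  1.5328  2.1624]
to [0.5548, 0.1221, 0.24] -120 xyz [-0.117 -0.263  0.01 ] rot [-0.     -0.0004  0.0015] rows>= 0.6 0.1
to [0.5548, 0.1221, 0.175] -120 xyz [-0.119 -0.263  0.66 ] rot [-0.     -0.0004  0.0015] rows>= 1.4 0.1
```

View pics/w12.png

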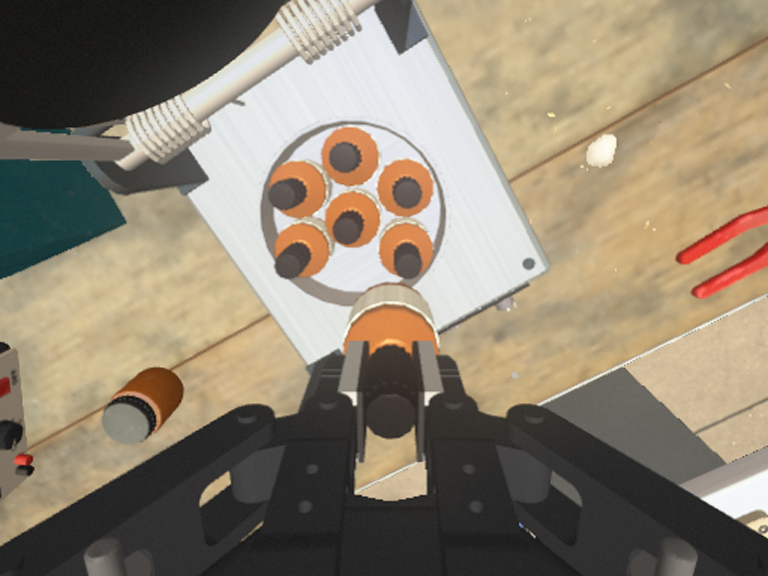

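The view shows all six bottles in the cup, with the free place at front-left (about (345,270)). I'll position over it and go to the approach height.

servo_tool([
  {"xyz": [-0.12,-0.263,0.1],"rot": [0,-0.0004,0.0015],"grip": 0},
  {"xyz": [-0.12,-0.263,0.4],"rot": [0,-0.0004,0.0015],"grip": 0},
  {"xyz": [-0.12,-0.263,0.62],"rot": [0,-0.0004,0.0015],"grip": 0},
  {"xyz": [-0.12,-0.263,0.66],"rot": [0,-0.0004,0.0015],"grip": 0},
  {"xyz": [-0.12,-0.263,0.66],"rot": [0,-0.0004,0.0015],"grip": 0},
])

```text
clock: 12.15
ee_pos: [0.5547, 0.1194, 0.1743]
tcp_rot: [0.001, 0.965, -0.261, -0.001]
ft_force: [-0.1, 0.8, -0.5]
opening: 0.0147
```

```bash
python3 - <<'E'
from h import *
import pickle
m=optics.camera_model("wrist");im=optics.capture("wrist");pickle.dump((m,im),open("w13.pkl","wb"))
save(im,"w13",(80,20,430,320),2.2)
stat();go([.5548,.1221,.130],-120)
E
```

```text
t 12.20 p [0.5555 0.1198 0.1757] phi -120.21 z [ 0.0006 -0.0005 -1.    ] F [-0.6911  0.5549  0.7269] T [ 0.009  -0.039   0.0014] open 0.0149 j [ 0.1225  0.0768  1.6477 -0.0005  1.4166  2.2206]
to [0.5548, 0.1221, 0.13] -120 xyz [-0.018 -0.016  0.457] rot [ 0.     -0.0001 -0.0006] rows>= 0.9 0.0
```

View pics/w13.png

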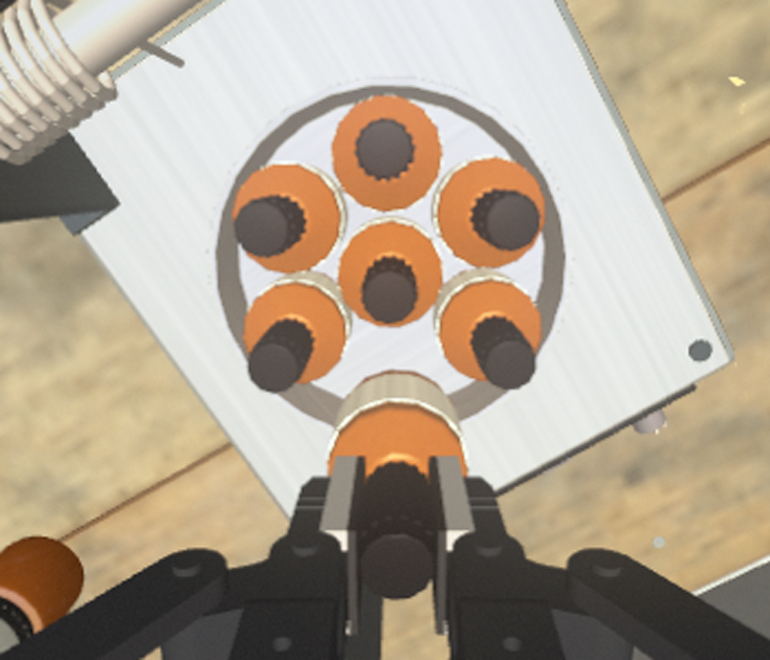

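```bash
python3 - <<'E'
from h import *
import pickle
m,im=pickle.load(open("w13.pkl","rb"))
px=lambda x,y:np.array([80+x/2.2-.5,20+y/2.2-.5])
t=np.array([.5548,.1221]);Q=[]
for n,uv,z in (("L",(273,364),.128),("A",(510,360),.128),("M",(390,293),.128),("Lb",(297,328),.086),("Ab",(490,326),.086),("Mb",(390,273),.086)):
    P=onz(m,px(*uv),z)[:2];Q.append(P);print(n,P,np.linalg.norm(P-t))
print("held",onz(m,px(397,566),.1757+.029-.002))
E
```

```text
L [0.5908 0.1409] 0.0406025124936841
A [0.5564 0.0797] 0.042451388457468146
M [0.5915 0.1002] 0.04272776267632762
Lb [0.5916 0.1392] 0.04056450571265215
Ab [0.5574 0.0793] 0.042866248069912606
Mb [0.5917 0.1006] 0.04274367224524359
held [0.5547 0.1195 0.2027]
```

servo_tool([
  {"xyz": [-0.013,-0.013,0.1],"rot": [0,0,-0.0006],"grip": 0},
  {"xyz": [-0.013,-0.013,0.25],"rot": [0,0,-0.0006],"grip": 0},
  {"xyz": [-0.013,-0.013,0.4],"rot": [0,0,-0.0006],"grip": 0},
  {"xyz": [-0.013,-0.013,0.48],"rot": [0,0,-0.0006],"grip": 0},
  {"xyz": [-0.013,-0.013,0.48],"rot": [0,0,-0.0006],"grip": 0},
])

```text
clock: 12.7
ee_pos: [0.554, 0.1213, 0.1255]
tcp_rot: [0.001, 0.966, -0.259, -0.001]
ft_force: [2.0, -0.0, -1.6]
opening: 0.0153
```

```bash
python3 - <<'E'
from h import *
m=optics.camera_model("wrist");im=optics.capture("wrist")
save(im,"w14",(80,20,430,320),2.2)
stat();go([.555,.1216,.1015],-120)
E
```

```text
t 12.75 p [0.5544 0.1214 0.1265] phi -119.98 z [-0.0011 -0.0009 -1.    ] F [ 1.0053 -0.5751 -1.097 ] T [-0.0712 -0.1491  0.0301] open 0.0148 j [ 0.1257  0.1182  1.6962 -0.0008  1.3284  2.22  ]
to [0.555, 0.1216, 0.1015] -120 xyz [ 0.004 -0.005  0.25 ] rot [0.0002 0.0001 0.    ] rows>= 0.5 0.0
```

View pics/w14.png

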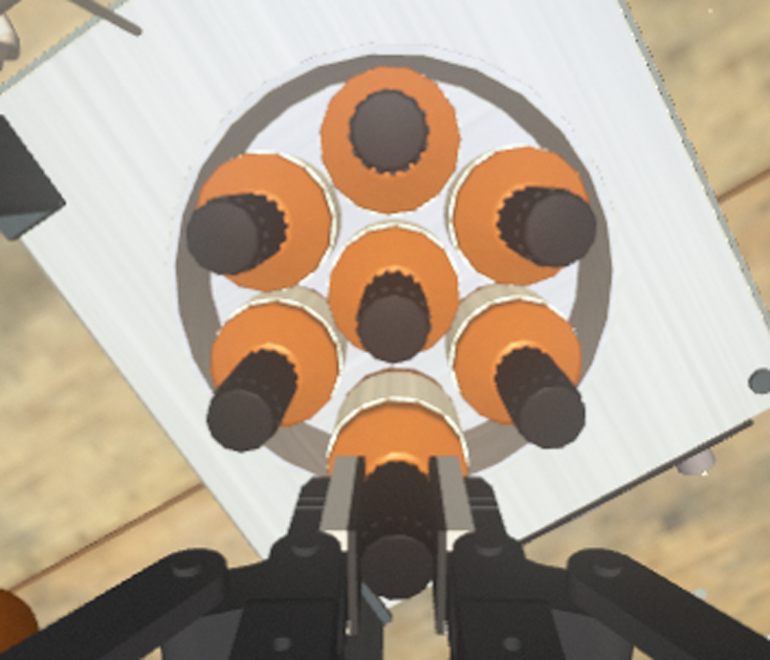

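servo_tool([
  {"xyz": [0.008,-0.003,0.1],"rot": [0,0,0],"grip": 0},
  {"xyz": [0.01,-0.003,0.18],"rot": [0,0,0],"grip": 0},
  {"xyz": [0.01,-0.003,0.24],"rot": [0,0,0],"grip": 0},
  {"xyz": [0.01,-0.003,0.255],"rot": [0,0,0],"grip": 0},
  {"xyz": [0.01,-0.003,0.255],"rot": [0,0,0],"grip": 0},
])

```text
clock: 13.25
ee_pos: [0.5555, 0.1212, 0.1012]
tcp_rot: [0.001, 0.966, -0.259, -0.0]
ft_force: [-0.8, -0.1, 1.9]
opening: 0.0147
```

servo_tool([
  {"xyz": [0,0,0.01],"rot": [0,0,0],"grip": 0},
  {"xyz": [0,0,0.015],"rot": [0,0,0],"grip": 0},
  {"xyz": [0,0,0.015],"rot": [0,0,0],"grip": 0},
])

```text
clock: 13.55
ee_pos: [0.556, 0.1211, 0.1011]
tcp_rot: [0.0, 0.966, -0.259, 0.0]
ft_force: [-4.0, -1.2, 10.5]
opening: 0.0149
```

Bottle B is in contact with the cup floor at the expected height. I'll release it and rise.

servo_tool([
  {"xyz": [0,0,-0.01],"rot": [0,0,0],"grip": 0.2},
  {"xyz": [0,0,-0.01],"rot": [0,0,0],"grip": 0.35},
  {"xyz": [0,0,-0.01],"rot": [0,0,0],"grip": 0.35},
  {"xyz": [0,0,-0.2],"rot": [0,0,0],"grip": 0.35},
  {"xyz": [0,0,-0.5],"rot": [0,0,0],"grip": 0.35},
  {"xyz": [0,0,-0.95],"rot": [0,0,0],"grip": 0.35},
  {"xyz": [0,0,-0.95],"rot": [0,0,0],"grip": 0.35},
])

```text
clock: 14.25
ee_pos: [0.5597, 0.1217, 0.2034]
tcp_rot: [-0.002, 0.966, -0.259, 0.005]
ft_force: [1.5, 0.2, 1.6]
opening: 0.0298
```

```bash
python3 - <<'E'
from h import *
import pickle
m=optics.camera_model("wrist");im=optics.capture("wrist");pickle.dump((m,im),open("w15.pkl","wb"))
save(im,"w15",(80,20,430,320),2.2)
stat()
E
```

```text
t 14.30 p [0.5585 0.1216 0.2003] phi -119.98 z [ 0.0075 -0.     -1.    ] F [-0.4258  0.28   -0.4137] T [-0.0064 -0.0555  0.0756] open 0.0295 j [ 0.1253  0.0628  1.6169 -0.001   1.4544  2.2194]
```

View pics/w15.png

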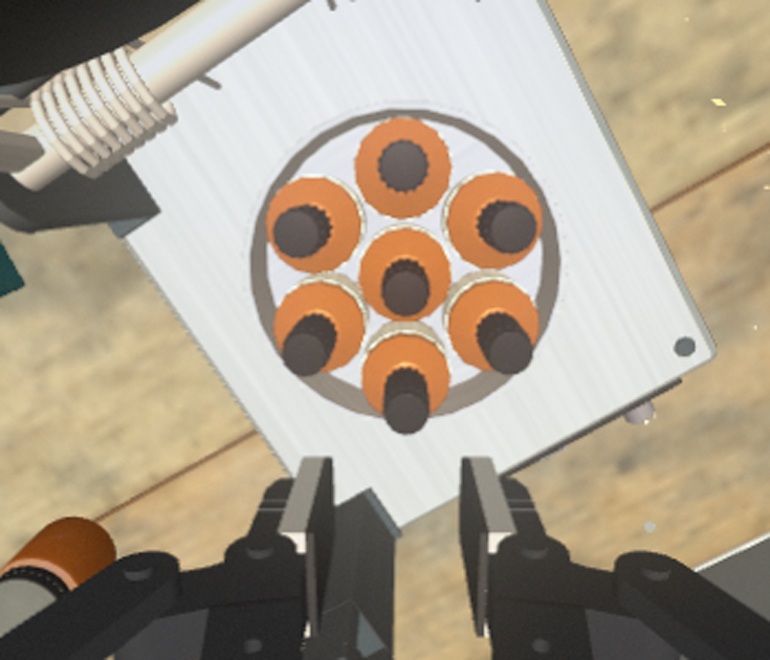

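All seven bottles stand packed in the cup (new cap at zoomed (406,412)). Next is the gate: back off, rise and turn the jaws along x.

```bash
python3 - <<'E'
from h import *
go([.49,.105,.30],-120);go([.49,.105,.40],-60)
E
```

```text
to [0.49, 0.105, 0.3] -120 xyz [-0.504  0.482 -1.002] rot [-0.0006 -0.001   0.0001] rows>= 2.4 0.1
to [0.49, 0.105, 0.4] -60 xyz [-0.497  0.478 -2.002] rot [ 0.     -0.0013 -0.1666] rows>= 4.2 7.0
```

servo_tool([
  {"xyz": [0,0,-0.5],"rot": [-0.0006,-0.001,0],"grip": 0.35},
  {"xyz": [-0.3,0.3,-1],"rot": [-0.0006,-0.001,0],"grip": 0.35},
  {"xyz": [-0.5,0.48,-1],"rot": [-0.0006,-0.001,0],"grip": 0.35},
  {"xyz": [-0.5,0.48,-1],"rot": [0,0,-0.02],"grip": 0.35},
])

```text
clock: 14.7
ee_pos: [0.4892, 0.1047, 0.3027]
tcp_rot: [-0.001, 0.98, -0.197, 0.006]
ft_force: [1.5, 0.9, 0.4]
opening: 0.03
```

servo_tool([
  {"xyz": [0,0,-0.4],"rot": [0,0,-0.023],"grip": 0.5},
  {"xyz": [0,0,-0.8],"rot": [0,0,-0.046],"grip": 0.5},
  {"xyz": [0,0,-1],"rot": [0,0,-0.069],"grip": 0.5},
  {"xyz": [0,0,-1],"rot": [0,0,-0.092],"grip": 0.5},
  {"xyz": [0,0,-1],"rot": [0,0,-0.115],"grip": 0.5},
  {"xyz": [0,0,-1],"rot": [0,0,-0.138],"grip": 0.5},
  {"xyz": [0,0,-1],"rot": [0,0,-0.161],"grip": 0.5},
  {"xyz": [0,0,-1],"rot": [0,0,-0.184],"grip": 0.5},
  {"xyz": [0,0,-1],"rot": [0,0,-0.184],"grip": 0.5},
])

```text
clock: 15.6
ee_pos: [0.4879, 0.1047, 0.4014]
tcp_rot: [0.002, 0.928, 0.372, 0.004]
ft_force: [-0.5, -0.8, 0.9]
opening: 0.0429
```

```bash
python3 - <<'E'
from h import *
stat();go([.56,.105,.42],0);go([.60,.105,.42],0)
E
```

```text
t 15.60 p [0.4879 0.1047 0.4014] phi -46.36 z [ 0.0096  0.0001 -1.    ] F [-0.5071 -0.8064  0.9378] T [-0.025  -0.      0.0344] open 0.0429 j [ 0.1092 -0.1568  1.4662 -0.001   1.8226  0.9181]
to [0.56, 0.105, 0.42] 0 xyz [ 0.526  0.496 -0.179] rot [ 0.0014 -0.0006 -0.1288] rows>= 1.5 5.4
to [0.6, 0.105, 0.42] 0 xyz [ 0.815  0.772 -0.175] rot [ 0.0014 -0.0006 -0.1288] rows>= 2.3 5.4
```

servo_tool([
  {"xyz": [0.1,0.1,-0.18],"rot": [0,0,-0.023],"grip": 0.5},
  {"xyz": [0.2,0.2,-0.18],"rot": [0,0,-0.046],"grip": 0.5},
  {"xyz": [0.3,0.3,-0.18],"rot": [0.001,0,-0.069],"grip": 0.5},
  {"xyz": [0.4,0.4,-0.18],"rot": [0.001,0,-0.092],"grip": 0.5},
  {"xyz": [0.52,0.5,-0.18],"rot": [0.001,-0.0006,-0.115],"grip": 0.5},
  {"xyz": [0.52,0.5,-0.18],"rot": [0.0014,-0.0006,-0.129],"grip": 0.5},
  {"xyz": [0.52,0.5,-0.18],"rot": [0.0014,-0.0006,-0.129],"grip": 0.5},
])

```text
clock: 16.3
ee_pos: [0.5601, 0.1043, 0.4186]
tcp_rot: [-0.001, 0.708, 0.707, -0.001]
ft_force: [0.7, -0.2, 0.2]
opening: 0.043
```

```bash
python3 - <<'E'
from h import *
import pickle
stat()
m=optics.camera_model("wrist");im=optics.capture("wrist");pickle.dump((m,im),open("w16.pkl","wb"))
save(im,"w16",None,1.5); print(proj(m,[.6889,.1043,.3425])*1.5)
s=optics.capture("scene");save(s,"s16",(170,0,420,210),3);d=optics.capture("side");save(d,"d16",(120,0,320,200),3)
E
```

```text
t 16.30 p [0.5601 0.1043 0.4186] phi -0.09 z [-0.0019 -0.0001 -1.    ] F [ 0.6621 -0.1703  0.1763] T [-0.0179  0.0104 -0.0086] open 0.0430 j [0.0941 0.0535 1.2318 0.0001 1.8582 0.0956]
[639.5152 295.7081]
```

View pics/w16.png

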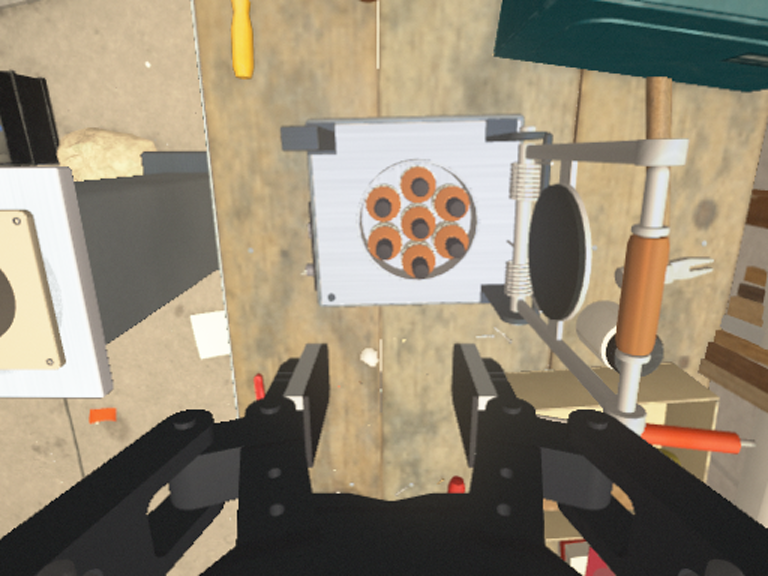

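View pics/d16.png

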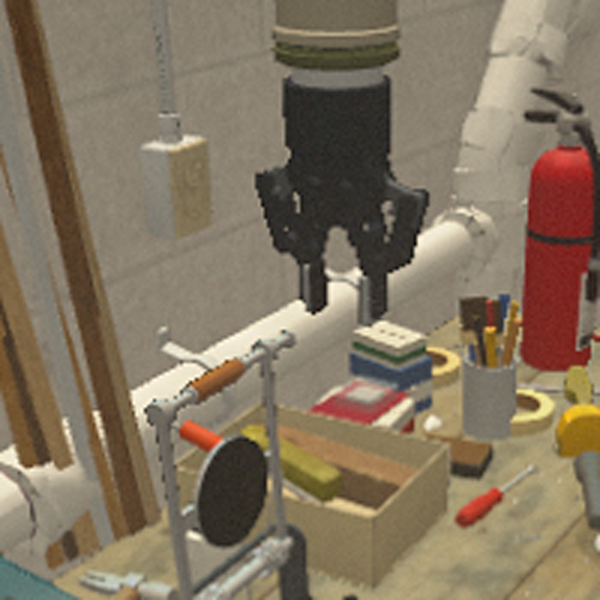

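View pics/s16.png

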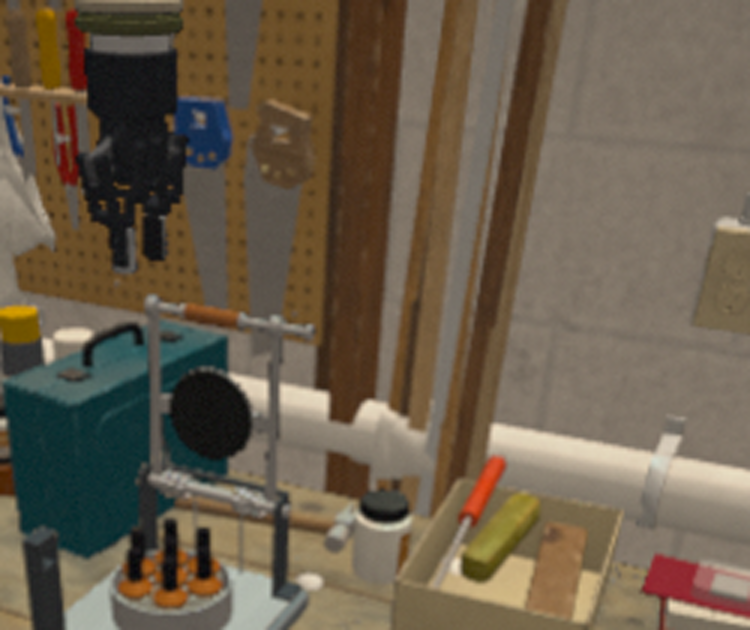

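The wrist view shows the wooden grip centred near (643,296), against a predicted (640,296), so x is about 0.691. All seven caps are visible standing in the cup. Moving above the grip.

servo_tool([
  {"xyz": [0,0.4,0],"rot": [0,0,0],"grip": 0.5},
  {"xyz": [0,0.8,0],"rot": [0,0,0],"grip": 0.5},
  {"xyz": [0,1,0],"rot": [0,0,0],"grip": 0.5},
  {"xyz": [0,1,0],"rot": [0,0,0],"grip": 0.5},
])

```text
clock: 16.85
ee_pos: [0.6611, 0.1037, 0.4172]
tcp_rot: [-0.001, 0.71, 0.705, -0.001]
ft_force: [-0.5, 0.3, -1.1]
opening: 0.0428
```

```bash
python3 - <<'E'
from h import *
import pickle
stat();go([.6908,.104,.375],0)
m=optics.camera_model("wrist");im=optics.capture("wrist");pickle.dump((m,im),open("w17.pkl","wb"))
save(im,"w17",None,1.5); print(proj(m,[.691,.1043,.34])*1.5)
E
```

```text
t 16.85 p [0.6611 0.1037 0.4172] phi -0.40 z [-0.003  -0.0003 -1.    ] F [-0.5403  0.3354 -1.0639] T [-0.0007  0.0474  0.0205] open 0.0428 j [ 0.079   0.3419  0.9079 -0.      1.8948  0.086 ]
to [0.6908, 0.104, 0.375] 0 xyz [0.005 0.298 0.421] rot [-0.0005  0.     -0.0011] rows>= 1.0 0.1
[446.8639 294.2681]
```

View pics/w17.png

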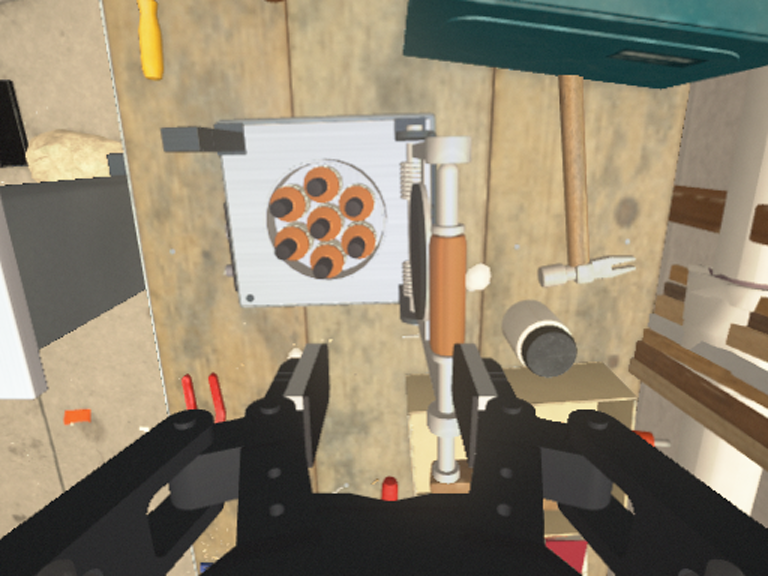

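servo_tool([
  {"xyz": [0.003,0.302,0],"rot": [-0.0005,0,-0.001],"grip": 0.5},
  {"xyz": [0.003,0.302,0.25],"rot": [-0.0005,0,-0.001],"grip": 0.5},
  {"xyz": [0.003,0.302,0.42],"rot": [-0.0005,0,-0.001],"grip": 0.5},
  {"xyz": [0.003,0.302,0.42],"rot": [-0.0005,0,-0.001],"grip": 0.5},
])

```text
clock: 17.3
ee_pos: [0.6887, 0.1041, 0.3731]
tcp_rot: [-0.001, 0.708, 0.707, -0.002]
ft_force: [0.1, -0.5, -1.1]
opening: 0.0425
```

```bash
python3 - <<'E'
from h import *
stat();go([.6913,.104,.3215],0)
m=optics.camera_model("wrist");im=optics.capture("wrist")
save(im,"w18",(130,100,380,300),2.8)
E
```

```text
t 17.30 p [0.6887 0.1041 0.3731] phi -0.07 z [-0.0042 -0.0004 -1.    ] F [ 0.1101 -0.5099 -1.081 ] T [0.0569 0.0174 0.0062] open 0.0425 j [ 0.0766  0.4043  0.9106 -0.0001  1.8308  0.0777]
to [0.6913, 0.104, 0.3215] 0 xyz [-0.001  0.028  0.516] rot [-0.0007  0.0001 -0.0002] rows>= 1.0 0.0
```

View pics/w18.png

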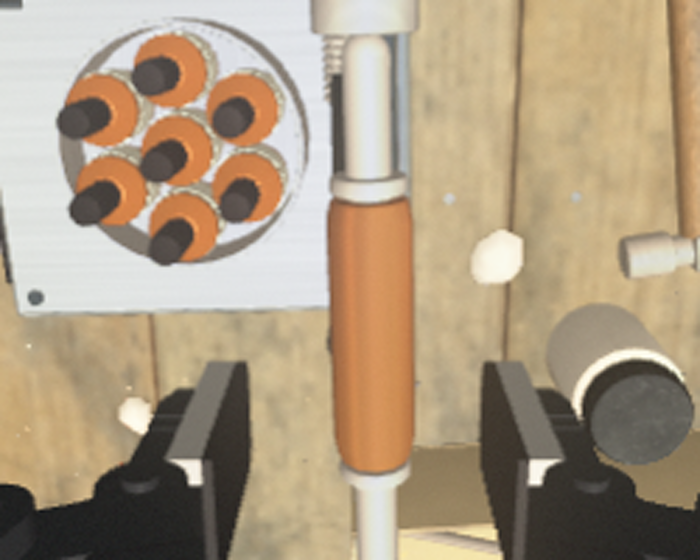

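servo_tool([
  {"xyz": [0,0.026,0.15],"rot": [-0.0007,0,0],"grip": 0.5},
  {"xyz": [0,0.026,0.35],"rot": [-0.0007,0,0],"grip": 0.5},
  {"xyz": [0,0.026,0.5],"rot": [-0.0007,0,0],"grip": 0.5},
  {"xyz": [0,0.026,0.515],"rot": [-0.0007,0,0],"grip": 0.5},
  {"xyz": [0,0.026,0.515],"rot": [-0.0007,0,0],"grip": 0.5},
])

```text
clock: 17.85
ee_pos: [0.6913, 0.1042, 0.3259]
tcp_rot: [0.002, 0.708, 0.707, 0.002]
ft_force: [0.8, -0.2, -0.4]
opening: 0.0429
```

```bash
python3 - <<'E'
from h import *
stat();go([.6913,.104,.3215],0)
m=optics.camera_model("wrist");im=optics.capture("wrist")
save(im,"w19",(130,100,380,300),2.8)
E
```

```text
t 17.85 p [0.6913 0.1042 0.3259] phi -0.07 z [ 0.0046 -0.0001 -1.    ] F [ 0.7808 -0.2109 -0.3593] T [-0.0119  0.0192 -0.0155] open 0.0429 j [ 0.0766  0.388   1.0165 -0.0005  1.7326  0.0777]
to [0.6913, 0.104, 0.3215] 0 xyz [-0.002 -0.     0.044] rot [ 0.0007  0.     -0.0002] rows>= 0.1 0.0
```

View pics/w19.png

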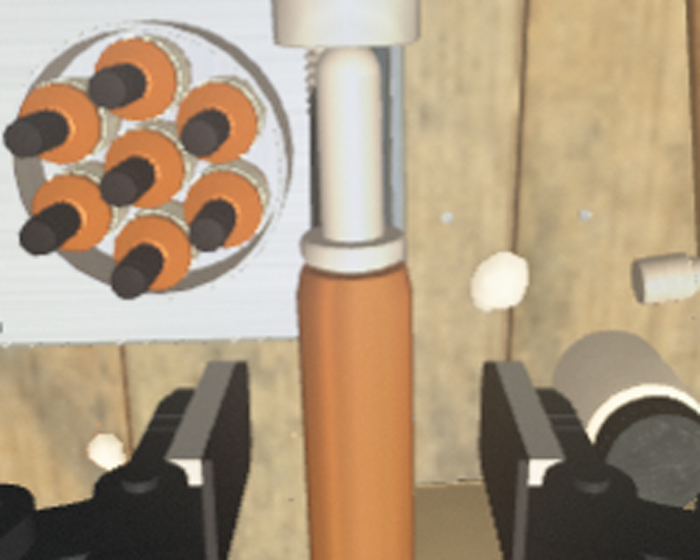

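servo_tool([
  {"xyz": [0,-0.012,0.04],"rot": [0.0007,0,0],"grip": 0.4},
  {"xyz": [0,-0.012,0.04],"rot": [0.0007,0,0],"grip": 0.25},
  {"xyz": [0,-0.012,0.04],"rot": [0.0007,0,0],"grip": 0.1},
  {"xyz": [0,-0.012,0.04],"rot": [0.0007,0,0],"grip": 0.1},
  {"xyz": [0,-0.012,0.04],"rot": [0.0007,0,0],"grip": 0.0},
], squeeze=60)

```text
clock: 18.4
ee_pos: [0.6906, 0.1043, 0.3238]
tcp_rot: [0.001, 0.707, 0.707, 0.001]
ft_force: [-3.1, -0.0, 5.4]
opening: 0.0172
```

```bash
cat > arc.py <<'E'
from h import *
def arc(th0,ths,H=(.5906+.095,.14),y=.104,dz=-.0187):
    st,p,r=cur();rows=[]
    for t in ths:
        tgt=np.array([H[0]-.2*np.cos(t),y,H[1]+.2*np.sin(t)+dz])
        rows.append((r.inv().apply(tgt-p)/.1).round(3).tolist())
    w=(r.inv()*Rdown(0)).as_rotvec()/(2*np.pi)
    g=p-[H[0],0,H[1]+dz];print("now th",np.arctan2(g[2],-g[0]),"rad",np.hypot(g[0],g[2]))
    print(rows,w.round(4))
E
python3 - <<'E'
from arc import *
stat();arc(0,np.linspace(1.5,1.12,6))
E
```

```text
t 18.40 p [0.6906 0.1043 0.3238] phi -0.05 z [ 0.0025  0.0001 -1.    ] F [-3.128  -0.0212  5.4415] T [-0.0426  0.5463  0.1645] open 0.0172 j [ 0.0766  0.3876  1.0207 -0.0001  1.7307  0.0775]
now th 1.5953375034568982 rad 0.20251489968530373
[[-0.003, -0.191, 0.029], [-0.003, -0.342, 0.045], [-0.004, -0.492, 0.073], [-0.004, -0.639, 0.112], [-0.004, -0.782, 0.161], [-0.004, -0.922, 0.222]] [ 0.0004 -0.     -0.0001]
```

The grip is pinched (opening 17 mm, gate angle about 1.595). I'll swing it down along the arc, keeping the current grasp height.

```bash
python3 - <<'E'
from arc import *
arc(0,np.linspace(1.55,1.12,8),dz=-.0165,y=.1043)
E
```

```text
now th 1.5956070040760921 rad 0.2003155694228598
[[-0.0, -0.091, 0.003], [-0.0, -0.214, 0.009], [-0.0, -0.336, 0.022], [-0.001, -0.457, 0.043], [-0.001, -0.577, 0.072], [-0.001, -0.694, 0.107], [-0.001, -0.809, 0.15], [-0.001, -0.922, 0.2]] [ 0.0004 -0.     -0.0001]
```

servo_tool([
  {"xyz": [0,-0.09,0.003],"rot": [0,0,0],"grip": 0},
  {"xyz": [0,-0.214,0.009],"rot": [0,0,0],"grip": 0},
  {"xyz": [0,-0.336,0.022],"rot": [0,0,0],"grip": 0},
  {"xyz": [0,-0.457,0.043],"rot": [0,0,0],"grip": 0},
  {"xyz": [0,-0.577,0.072],"rot": [0,0,0],"grip": 0},
  {"xyz": [0,-0.694,0.107],"rot": [0,0,0],"grip": 0},
  {"xyz": [0,-0.809,0.15],"rot": [0,0,0],"grip": 0},
  {"xyz": [0,-0.922,0.2],"rot": [0,0,0],"grip": 0},
  {"xyz": [0,-0.922,0.2],"rot": [0,0,0],"grip": 0},
])

```text
clock: 19.3
ee_pos: [0.5982, 0.1041, 0.3044]
tcp_rot: [0.002, 0.707, 0.707, 0.001]
ft_force: [1.6, -2.0, 4.2]
opening: 0.0169
```

```bash
python3 - <<'E'
from arc import *
stat();arc(0,np.linspace(1.07,.72,8),dz=-.0165,y=.1043)
m=optics.camera_model("wrist");im=optics.capture("wrist")
save(im,"w20",None,1.5)
E
```

```text
t 19.30 p [0.5982 0.1041 0.3044] phi -0.06 z [ 0.0043 -0.0003 -1.    ] F [ 1.6473 -2.0227  4.2149] T [-0.2687 -0.2852  0.1297] open 0.0169 j [ 0.0883  0.1273  1.3596 -0.0007  1.6505  0.0893]
now th 1.1206399699398844 rad 0.2009458419235545
[[0.002, -0.086, 0.055], [0.002, -0.173, 0.104], [0.002, -0.257, 0.158], [0.002, -0.338, 0.217], [0.002, -0.417, 0.279], [0.001, -0.492, 0.345], [0.001, -0.563, 0.415], [0.001, -0.631, 0.488]] [ 0.0007  0.     -0.0002]
```

View pics/w20.png

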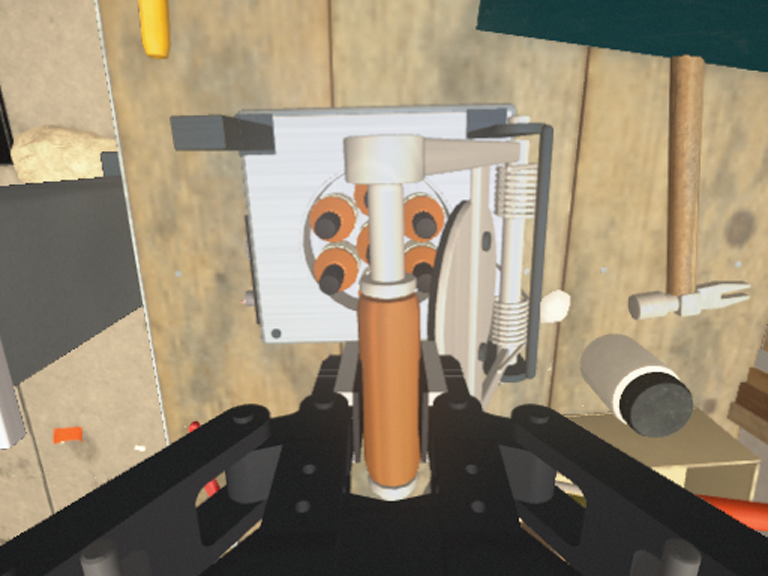

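The gate follows (θ≈1.12) with low forces. Continuing.

servo_tool([
  {"xyz": [0.002,-0.086,0.055],"rot": [0.0005,0,0],"grip": 0},
  {"xyz": [0.002,-0.173,0.104],"rot": [0.0007,0,0],"grip": 0},
  {"xyz": [0.002,-0.257,0.158],"rot": [0.0007,0,0],"grip": 0},
  {"xyz": [0.002,-0.338,0.217],"rot": [0.0007,0,0],"grip": 0},
  {"xyz": [0.002,-0.417,0.279],"rot": [0.0007,0,0],"grip": 0},
  {"xyz": [0.002,-0.492,0.345],"rot": [0.0007,0,0],"grip": 0},
  {"xyz": [0.002,-0.563,0.415],"rot": [0.0007,0,0],"grip": 0},
  {"xyz": [0.002,-0.631,0.488],"rot": [0.0007,0,0],"grip": 0},
  {"xyz": [0.002,-0.631,0.488],"rot": [0.0007,0,0],"grip": 0},
])

```text
clock: 20.25
ee_pos: [0.5346, 0.1043, 0.2564]
tcp_rot: [-0.0, 0.707, 0.707, -0.001]
ft_force: [-8.6, -2.0, 14.1]
opening: 0.0171
```

```bash
python3 - <<'E'
from arc import *
stat();arc(0,np.linspace(.66,.24,9),dz=-.0165,y=.1043)
E
```

```text
t 20.25 p [0.5346 0.1043 0.2564] phi -0.05 z [-0.0014 -0.0005 -1.    ] F [-8.5582 -1.9728 14.1471] T [-0.2764  1.4158  0.1472] open 0.0171 j [ 0.0989 -0.0274  1.6059 -0.0004  1.5645  0.0997]
now th 0.7215950711695727 rad 0.2011343568923319
[[-0.0, -0.07, 0.103], [-0.0, -0.132, 0.187], [-0.0, -0.189, 0.275], [-0.0, -0.242, 0.366], [-0.0, -0.29, 0.459], [-0.0, -0.333, 0.555], [-0.0, -0.371, 0.653], [-0.0, -0.404, 0.753], [-0.0, -0.431, 0.854]] [-0.0002  0.0001 -0.0001]
```

```bash
python3 - <<'E'
from arc import *
arc(0,np.linspace(.66,.24,9),dz=-.0155,y=.1043,H=(.6838,.14))
E
```

```text
now th 0.723796208124093 rad 0.19912290083757753
[[-0.0, -0.088, 0.093], [-0.0, -0.15, 0.177], [-0.0, -0.207, 0.265], [-0.0, -0.26, 0.356], [-0.0, -0.308, 0.449], [-0.0, -0.351, 0.545], [-0.0, -0.389, 0.643], [-0.0, -0.422, 0.743], [-0.0, -0.449, 0.844]] [-0.0002  0.0001 -0.0001]
```

servo_tool([
  {"xyz": [0,-0.088,0.093],"rot": [0,0,0],"grip": 0},
  {"xyz": [0,-0.15,0.177],"rot": [0,0,0],"grip": 0},
  {"xyz": [0,-0.207,0.265],"rot": [0,0,0],"grip": 0},
  {"xyz": [0,-0.26,0.356],"rot": [0,0,0],"grip": 0},
  {"xyz": [0,-0.308,0.449],"rot": [0,0,0],"grip": 0},
  {"xyz": [0,-0.308,0.449],"rot": [0,0,0],"grip": 0},
])

```text
clock: 20.85
ee_pos: [0.5033, 0.1042, 0.2098]
tcp_rot: [-0.0, 0.707, 0.707, -0.001]
ft_force: [7.0, -1.3, 3.4]
opening: 0.017
```

```bash
python3 - <<'E'
from arc import *
stat();arc(0,np.linspace(.4,.06,8),dz=-.0155,y=.1043,H=(.6838,.14))
E
```

```text
t 20.85 p [0.5033 0.1042 0.2098] phi -0.05 z [-0.0018 -0.0007 -1.    ] F [ 6.9591 -1.3378  3.4439] T [-0.2567 -1.0866  0.1481] open 0.0170 j [ 0.1048 -0.0908  1.7516 -0.0005  1.4826  0.1057]
now th 0.4415062589825146 rad 0.19960199955580787
[[0.001, -0.037, 0.074], [0.001, -0.073, 0.165], [0.001, -0.104, 0.257], [0.001, -0.13, 0.35], [0.001, -0.152, 0.445], [0.001, -0.17, 0.54], [0.001, -0.182, 0.637], [0.001, -0.19, 0.733]] [-0.0003  0.0001 -0.0001]
```

servo_tool([
  {"xyz": [0,-0.03,0.074],"rot": [0,0,0],"grip": 0},
  {"xyz": [0,-0.066,0.165],"rot": [0,0,0],"grip": 0},
  {"xyz": [0,-0.097,0.257],"rot": [0,0,0],"grip": 0},
  {"xyz": [0,-0.123,0.35],"rot": [0,0,0],"grip": 0},
  {"xyz": [0,-0.145,0.445],"rot": [0,0,0],"grip": 0},
  {"xyz": [0,-0.163,0.54],"rot": [0,0,0],"grip": 0},
  {"xyz": [0,-0.175,0.637],"rot": [0,0,0],"grip": 0},
  {"xyz": [0,-0.175,0.637],"rot": [0,0,0],"grip": 0},
])

```text
clock: 21.65
ee_pos: [0.4851, 0.1042, 0.1448]
tcp_rot: [-0.001, 0.707, 0.707, -0.001]
ft_force: [1.6, -1.2, 6.0]
opening: 0.0172
```

```bash
python3 - <<'E'
from arc import *
stat();arc(0,np.linspace(.08,.0,3),dz=-.0155,y=.1043,H=(.6845,.14))
m=optics.camera_model("wrist");im=optics.capture("wrist")
save(im,"w21",None,1.5)
d=optics.capture("side");save(d,"d21",(160,130,320,280),4)
E
```

```text
t 21.65 p [0.4851 0.1042 0.1448] phi -0.05 z [-0.0028 -0.0008 -1.    ] F [ 1.6239 -1.1516  6.0359] T [-0.2355 -0.249   0.1407] open 0.0172 j [ 0.1085 -0.0913  1.8729 -0.0005  1.3628  0.1095]
now th 0.10170797585105036 rad 0.20038953686806057
[[0.001, 0.0, 0.044], [0.001, -0.005, 0.123], [0.001, -0.006, 0.203]] [-0.0004  0.0001 -0.0001]
```

View pics/w21.png

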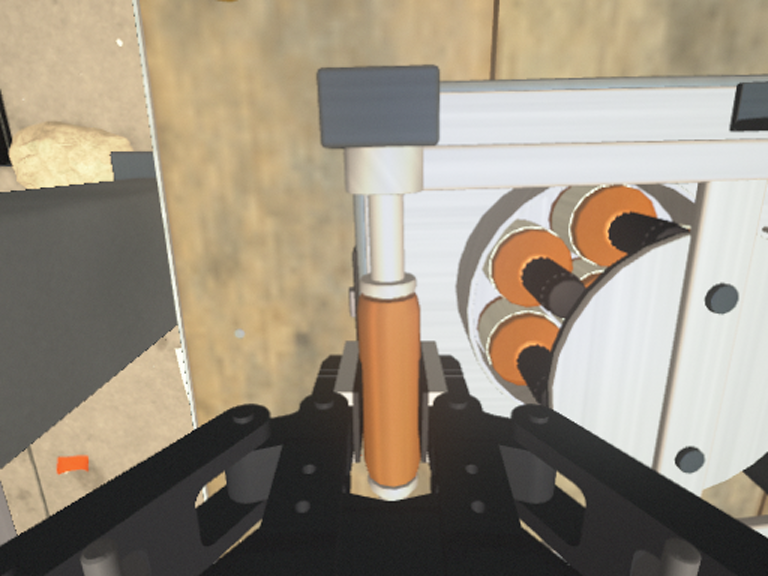

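View pics/d21.png

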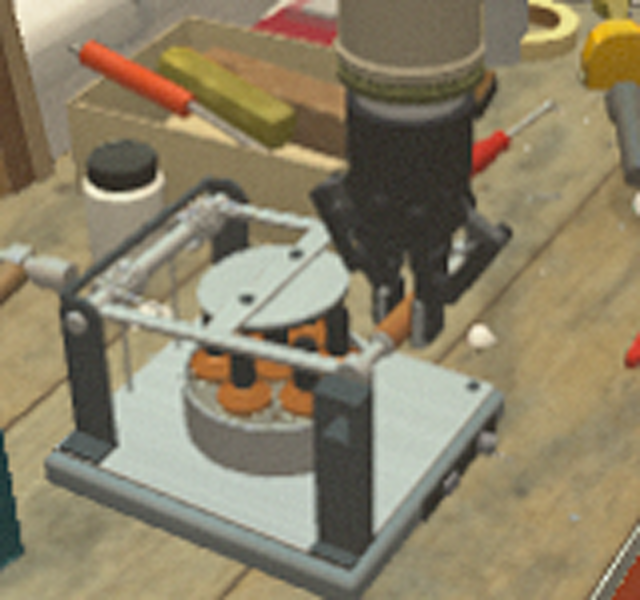

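The gate is nearly closed and the keeper post is ahead of the bolt. Pressing it down to its stop.

servo_tool([
  {"xyz": [0,0,0.06],"rot": [0,0,0],"grip": 0},
  {"xyz": [0,-0.003,0.12],"rot": [0,0,0],"grip": 0},
  {"xyz": [0,-0.005,0.17],"rot": [0,0,0],"grip": 0},
  {"xyz": [0,-0.005,0.195],"rot": [0,0,0],"grip": 0},
  {"xyz": [0,-0.005,0.205],"rot": [0,0,0],"grip": 0},
  {"xyz": [0,-0.005,0.205],"rot": [0,0,0],"grip": 0},
])

```text
clock: 22.35
ee_pos: [0.484, 0.1042, 0.1252]
tcp_rot: [-0.001, 0.707, 0.707, -0.002]
ft_force: [-1.6, -1.6, 7.1]
opening: 0.017
```

servo_tool([
  {"xyz": [0,0.003,0.01],"rot": [0,0,0],"grip": 0},
  {"xyz": [0,0.003,0.02],"rot": [0,0,0],"grip": 0},
  {"xyz": [0,0.003,0.02],"rot": [0,0,0],"grip": 0},
])

```text
clock: 22.65
ee_pos: [0.484, 0.1042, 0.1236]
tcp_rot: [-0.001, 0.707, 0.707, -0.002]
ft_force: [-2.5, -2.1, 8.2]
opening: 0.0171
```

servo_tool([
  {"xyz": [0,0.003,0.01],"rot": [0,0,0],"grip": 0},
  {"xyz": [0,0.003,0.02],"rot": [0,0,0],"grip": 0},
  {"xyz": [0,0.003,0.02],"rot": [0,0,0],"grip": 0},
])

```text
clock: 22.95
ee_pos: [0.4841, 0.1043, 0.1228]
tcp_rot: [-0.002, 0.707, 0.707, -0.002]
ft_force: [-4.1, -1.5, 15.0]
opening: 0.0169
```

The force rose to 15 N at z=0.1228, so the gate is on its stop. Sliding the bolt, tool +x (world +y), while holding it down.

servo_tool([
  {"xyz": [0.04,0.003,0.012],"rot": [0,0,0],"grip": 0},
  {"xyz": [0.08,0.003,0.012],"rot": [0,0,0],"grip": 0},
  {"xyz": [0.12,0.003,0.012],"rot": [0,0,0],"grip": 0},
  {"xyz": [0.15,0.003,0.012],"rot": [0,0,0],"grip": 0},
  {"xyz": [0.15,0.003,0.012],"rot": [0,0,0],"grip": 0},
])

```text
clock: 23.45
ee_pos: [0.4838, 0.12, 0.1228]
tcp_rot: [-0.002, 0.707, 0.707, -0.002]
ft_force: [-6.8, -0.3, 15.8]
opening: 0.017
```

```bash
python3 - <<'E'
from arc import *
stat()
m=optics.camera_model("wrist");im=optics.capture("wrist")
save(im,"w22",None,1.5)
E
```

```text
t 23.45 p [0.4838 0.12   0.1228] phi 0.00 z [-0.0064 -0.0003 -1.    ] F [-6.8323 -0.286  15.7855] T [0.0028 1.0356 0.1015] open 0.0170 j [ 0.1398 -0.0596  1.8849  0.0007  1.3227  0.1395]
```

View pics/w22.png

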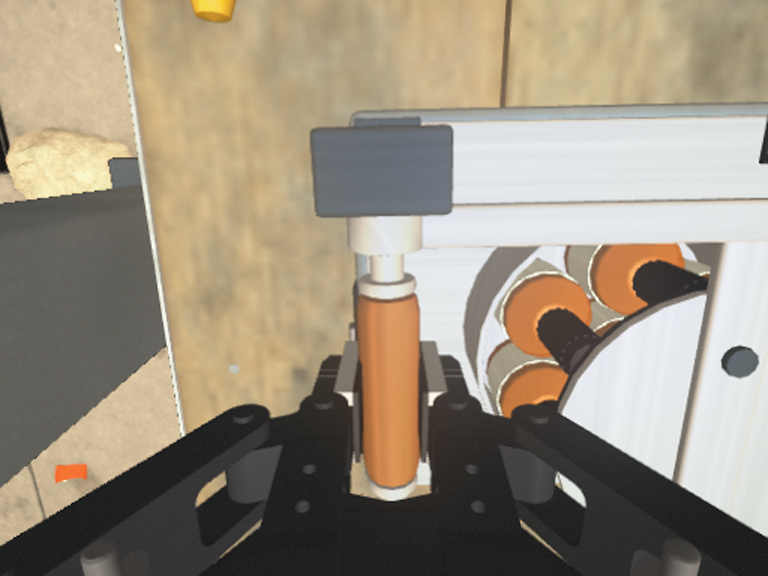

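servo_tool([
  {"xyz": [0.04,-0.005,0.012],"rot": [0,0,0],"grip": 0},
  {"xyz": [0.08,-0.005,0.012],"rot": [0,0,0],"grip": 0},
  {"xyz": [0.11,-0.005,0.012],"rot": [0,0,0],"grip": 0},
  {"xyz": [0.13,-0.005,0.012],"rot": [0,0,0],"grip": 0},
  {"xyz": [0.13,-0.005,0.012],"rot": [0,0,0],"grip": 0},
])

```text
clock: 24.0
ee_pos: [0.4836, 0.1275, 0.1228]
tcp_rot: [0.001, 0.708, 0.707, -0.006]
ft_force: [-3.2, -31.2, 17.6]
opening: 0.0172
```

Motion stopped at y=0.1275 with −31 N. I'll ease off and look.

servo_tool([
  {"xyz": [-0.01,0,0.01],"rot": [0,0,0],"grip": 0},
  {"xyz": [-0.01,0,0.01],"rot": [0,0,0],"grip": 0},
])

```text
clock: 24.2
ee_pos: [0.4836, 0.1259, 0.123]
tcp_rot: [0.001, 0.708, 0.706, -0.006]
ft_force: [-3.8, -2.0, 14.8]
opening: 0.0174
```

```bash
python3 - <<'E'
from arc import *
stat()
m=optics.camera_model("wrist");im=optics.capture("wrist")
save(im,"w23",None,1.5)
d=optics.capture("side");save(d,"d23",(180,150,300,260),5)
d=optics.capture("scene");save(d,"s23",(150,100,290,240),5)
E
```

```text
t 24.20 p [0.4836 0.1259 0.123 ] phi -0.12 z [-0.0066 -0.0104 -0.9999] F [-3.8227 -2.0379 14.7552] T [-0.313   0.6127  0.1896] open 0.0174 j [ 0.1589 -0.0534  1.8786 -0.0095  1.3246  0.1633]
```

View pics/w23.png

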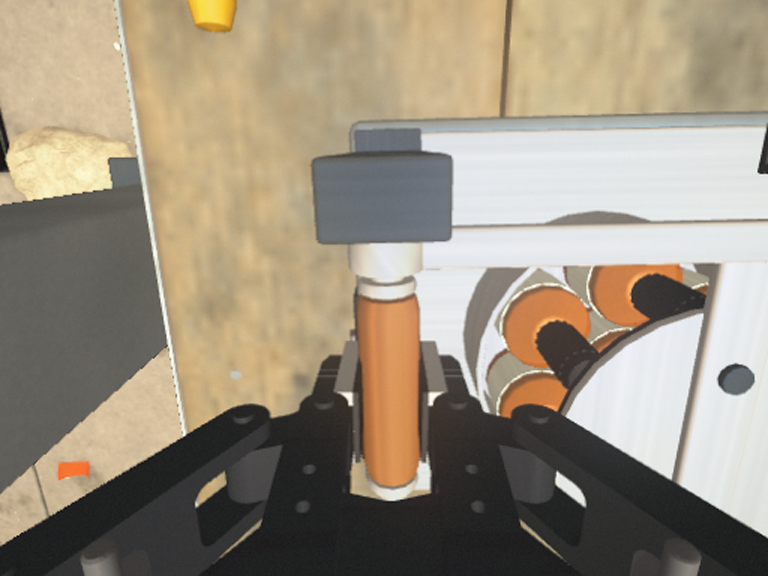

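View pics/d23.png

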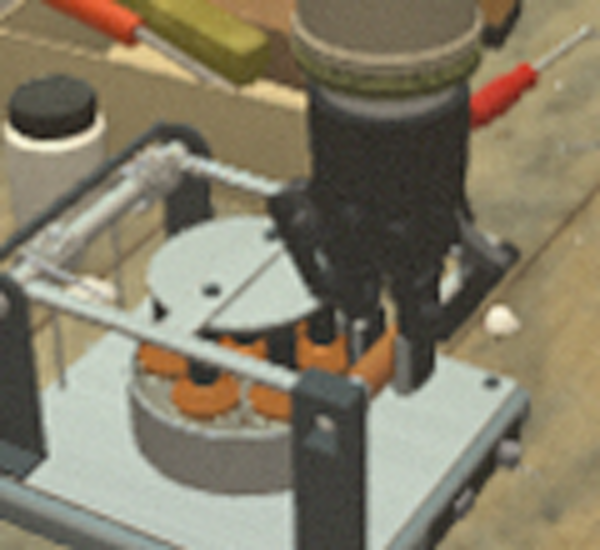

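View pics/s23.png

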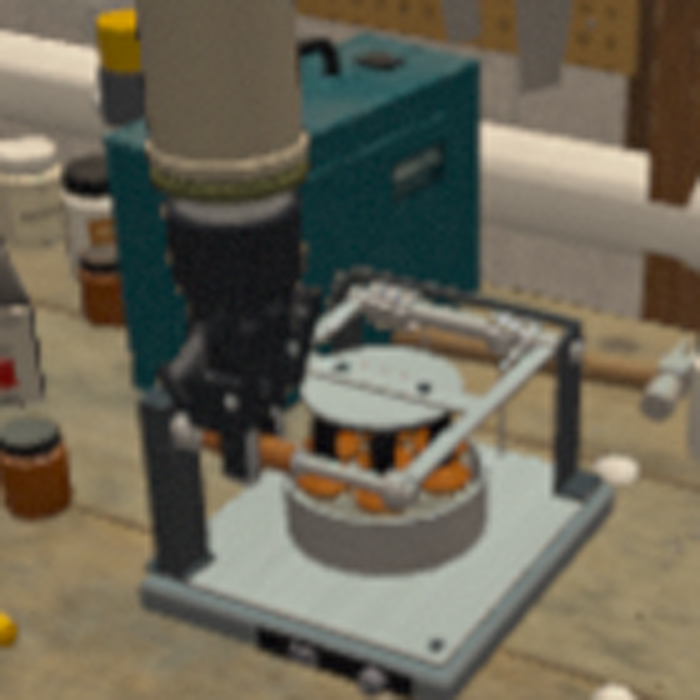

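The bolt end is visible in the keeper window (side zoom (325,425)), and the collar is against the arm boss. Only about 23 mm of the expected 28 mm was seen, so I'll measure this properly.

```bash
python3 - <<'E'
import cv2
a=cv2.imread("pics/w19.png")[0:300,230:450];a=cv2.resize(a,(int(220*1.6),int(300*1.6)))
b=cv2.imread("pics/w21.png")[50:320,280:480];b=cv2.resize(b,(int(200*1.6),int(270*1.6)),interpolation=cv2.INTER_CUBIC);b=cv2.copyMakeBorder(b,0,480-432,0,0,0)
print(a.shape,b.shape)
import numpy as np
c=cv2.imread("pics/w23.png")[120:320,300:470];c=cv2.resize(c,None,fx=.7,fy=1) if 0 else c
c=cv2.copyMakeBorder(c,0,280,0,0,0)[:480,:128] if 0 else cv2.resize(c,(128*1,151))
cv2.imwrite("pics/cmp.png",np.hstack([a,b]))
d=cv2.imread("pics/w23.png")[120:320,280:480];cv2.imwrite("pics/cmp2.png",cv2.resize(d,None,fx=2.8,fy=2.8,interpolation=cv2.INTER_CUBIC))
E
```

```text
(480, 352, 3) (480, 320, 3)
```

View pics/cmp.png

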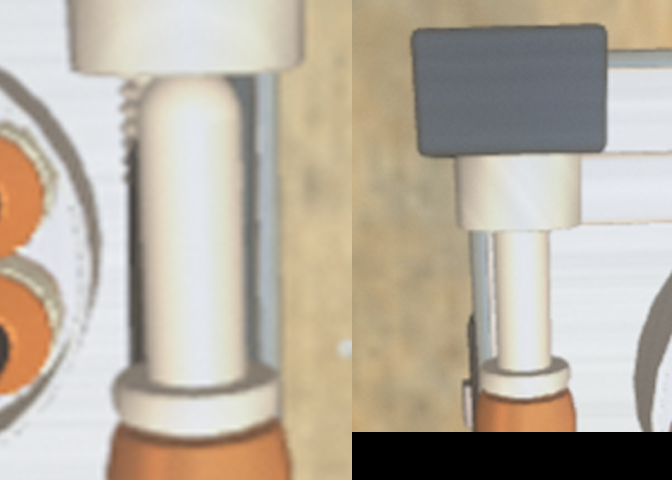

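View pics/cmp2.png

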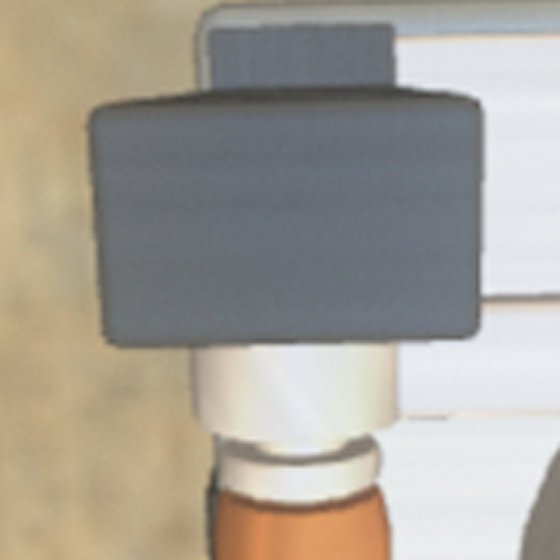

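```bash
python3 - <<'E'
from h import *
# rebuild wrist camera model for past TCP poses from the present one
st,p,r=cur();m=optics.camera_model("wrist")
Rm=R.from_rotvec(m['rvec']);o=-Rm.inv().apply(m['tvec'])
Rct=Rm*r; oc=r.inv().apply(o-p)
def cam(p0,q0):
    r0=R.from_quat([q0[1],q0[2],q0[3],q0[0]]);Rw=Rct*r0.inv();oo=np.array(p0)+r0.apply(oc)
    k=dict(m);k['rvec']=Rw.as_rotvec();k['tvec']=-Rw.apply(oo);return k
down=lambda tx,ty:None
def camz(p0,z):
    z=np.array(z)/np.linalg.norm(z);y=np.array([1,0,0.])-z*z[0];y/=np.linalg.norm(y);x=np.cross(y,z)
    q=R.from_matrix(np.array([x,y,z]).T).as_quat();return cam(p0,[q[3],q[0],q[1],q[2]])
A=[("w19",camz([.6913,.1042,.3259],[.0046,0,-1]),.34,(130+355/2.8,100+45/2.8),(130+355/2.8,100+242/2.8)),
   ("w20",camz([.5982,.1041,.3044],[.0043,0,-1]),.14+.2*np.sin(1.12),(256,185/1.5),(258,283/1.5)),
   ("w21",camz([.4851,.1042,.1448],[-.0028,-.0008,-1]),.14+.2*np.sin(.1),(256,(50+228/1.6)/1.5),(258,(50+372/1.6)/1.5)),
   ("w23",camz([.4836,.1259,.123],[-.0066,-.0104,-1]),.14,(256,(120+438/2.8)/1.5),(258,(120+462/2.8)/1.5))]
for n,k,z,b,c in A:
    B=onz(k,b,z+.010);C=onz(k,c,z+.0075);print(n,"boss y",B[1],"collar y",C[1],"gap",B[1]-C[1])
E
```

```text
w19 boss y 0.16990995409959875 collar y 0.14117826395061953 gap 0.028731690148979222
w20 boss y 0.16719434797533886 collar y 0.14055054330998684 gap 0.026643804665352017
w21 boss y 0.16540559249900127 collar y 0.14068737394674444 gap 0.024718218552256838
w23 boss y 0.16571261574977889 collar y 0.16255991649963109 gap 0.0031526992501478
```

The boss's y drifts 4.5 mm over the swing, so the shaker's yaw is about +0.02, matching the caps' +0.019. My constant-y swing therefore had already advanced the bolt about 4 mm. That puts the 31 N stop at home (~28 mm), and easing off pulled it back about 1.6 mm. I'll push it home again and release while still pushing.

servo_tool([
  {"xyz": [0.02,0,0.006],"rot": [0,0,0],"grip": 0},
  {"xyz": [0.04,0,0.006],"rot": [0,0,0],"grip": 0},
  {"xyz": [0.055,0,0.006],"rot": [0,0,0],"grip": 0},
  {"xyz": [0.055,0,0.006],"rot": [0,0,0],"grip": 0},
])

```text
clock: 24.75
ee_pos: [0.4835, 0.1272, 0.123]
tcp_rot: [0.004, 0.708, 0.706, -0.009]
ft_force: [-2.5, -25.7, 14.1]
opening: 0.0171
```

```bash
python3 - <<'E'
from arc import *
stat()
im=optics.capture("wrist");save(im,"w24",(187,80,320,214),4.2)
stat()
E
```

```text
t 24.75 p [0.4835 0.1272 0.123 ] phi -0.16 z [-0.0073 -0.0186 -0.9998] F [ -2.4903 -25.6964  14.0864] T [-4.0966  0.4587  0.212 ] open 0.0171 j [ 0.1671 -0.0498  1.8751 -0.0177  1.3266  0.1743]
t 24.80 p [0.4835 0.1272 0.123 ] phi -0.17 z [-0.0073 -0.0184 -0.9998] F [ -2.7245 -27.1196  13.7412] T [-4.015   0.4609  0.1966] open 0.0169 j [ 0.167  -0.0498  1.8752 -0.0175  1.3265  0.1742]
```

View pics/w24.png

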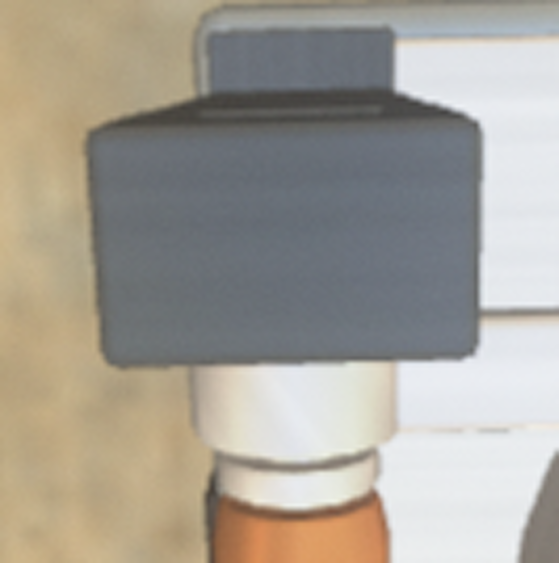

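The collar is now against the boss at the same hard stop (y≈0.127, 26 N), so the bolt is home. I'll open while still pushing lightly, then check before lifting.

servo_tool([
  {"xyz": [0.03,0,0],"rot": [0,0,0],"grip": 0.2},
  {"xyz": [0.03,0,0],"rot": [0,0,0],"grip": 0.4},
  {"xyz": [0.0,0,0],"rot": [0,0,0],"grip": 0.45},
  {"xyz": [0.0,0,0],"rot": [0,0,0],"grip": 0.45},
])

```text
clock: 25.2
ee_pos: [0.4826, 0.1272, 0.1222]
tcp_rot: [0.003, 0.708, 0.706, -0.01]
ft_force: [-0.3, -0.4, 0.3]
opening: 0.0384
```

```bash
python3 - <<'E'
from arc import *
stat()
im=optics.capture("wrist");save(im,"w25",None,1.5)
go([.4835,.127,.22],0)
E
```

```text
t 25.20 p [0.4826 0.1272 0.1222] phi -0.17 z [-0.0093 -0.0182 -0.9998] F [-0.3006 -0.3768  0.3133] T [ 0.0481  0.0083 -0.0719] open 0.0384 j [ 0.1669 -0.0495  1.8765 -0.0169  1.3268  0.1739]
to [0.4835, 0.127, 0.22] 0 xyz [-0.021 -0.001 -0.976] rot [-0.0014  0.0029 -0.0004] rows>= 2.0 0.1
```

View pics/w25.png

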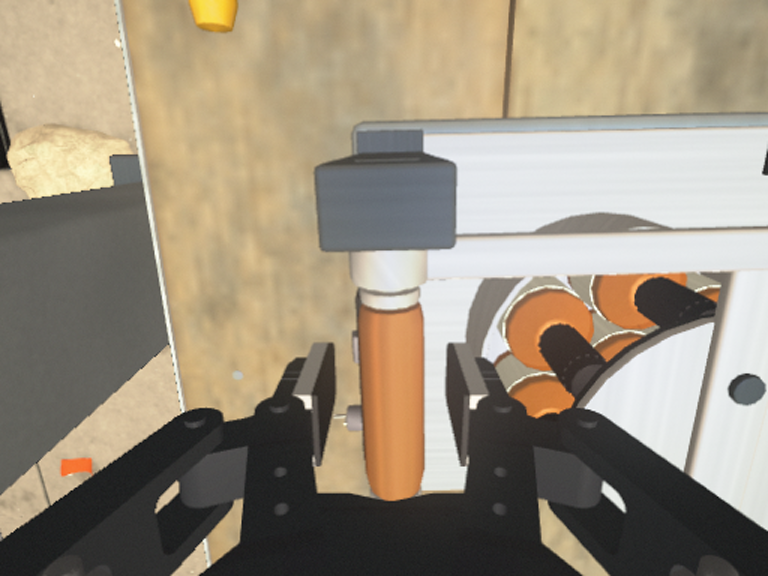

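The gate stays shut with the fingers open and zero contact force. Lifting clear.

servo_tool([
  {"xyz": [0,0,-0.2],"rot": [0,0,0],"grip": 0.45},
  {"xyz": [0,0,-0.5],"rot": [0,0,0],"grip": 0.45},
  {"xyz": [-0.01,0,-0.97],"rot": [-0.001,0.003,0],"grip": 0.45},
  {"xyz": [-0.02,0,-0.97],"rot": [-0.001,0.003,0],"grip": 0.45},
])

```text
clock: 25.65
ee_pos: [0.4868, 0.1279, 0.2263]
tcp_rot: [0.002, 0.708, 0.706, 0.004]
ft_force: [1.4, 0.4, 0.5]
opening: 0.0384
```

servo_tool([
  {"xyz": [-0.2,-0.3,-0.5],"rot": [0,0,0],"grip": 0.45},
  {"xyz": [-0.5,-0.6,-1],"rot": [0,0,0],"grip": 0.45},
  {"xyz": [-0.9,-0.6,-1],"rot": [0,0,0],"grip": 0.45},
  {"xyz": [-0.9,-0.6,-1],"rot": [0,0,0],"grip": 0.45},
])

```text
clock: 26.05
ee_pos: [0.426, 0.0354, 0.3292]
tcp_rot: [0.004, 0.708, 0.706, 0.005]
ft_force: [1.1, 0.6, 0.2]
opening: 0.038
```

```bash
python3 - <<'E'
from arc import *
stat()
import cv2
im=optics.capture("wrist");save(im,"w26",None,1.5)
d=optics.capture("side");save(d,"d26",(170,120,320,280),3.7)
d=optics.capture("scene");save(d,"s26",(160,100,340,290),3.1)
E
```

```text
t 26.05 p [0.426  0.0354 0.3292] phi -0.21 z [ 0.0135  0.002  -0.9999] F [1.1051 0.5642 0.2314] T [0.0237 0.0023 0.0079] open 0.0380 j [-0.0393 -0.3785  1.7793  0.0025  1.7274 -0.0352]
```

View pics/w26.png

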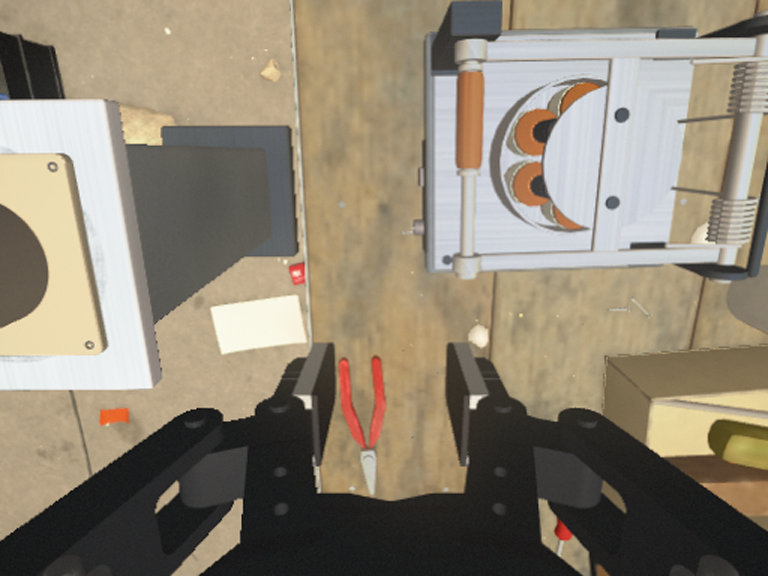

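View pics/d26.png

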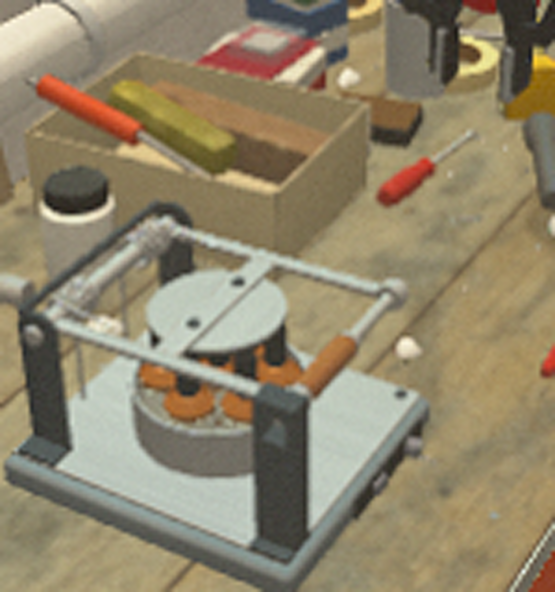

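View pics/s26.png

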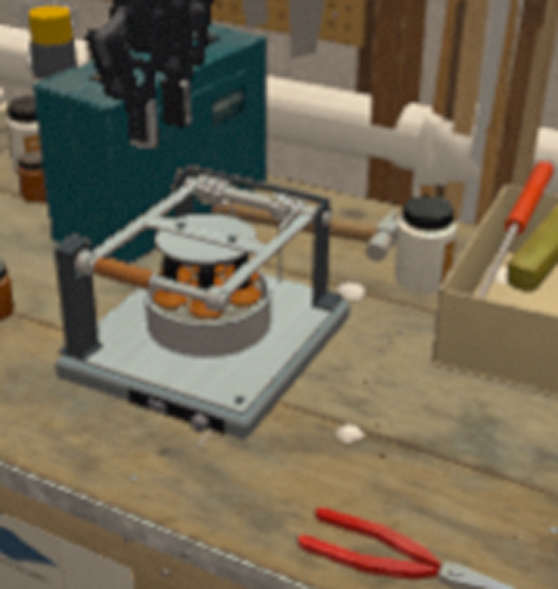

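The gate is latched level, the collar is tight against the boss and the bolt is in the keeper. The bottles are packed, the other items in view haven't moved, and the arm is clear. Handing in.

```bash
python3 - <<'E'
from cell import order
print(order.finish_job())
E
```

```text
the job is handed in; nothing more can be done
None
```

The bench shaker is ready to run, and I handed the job in at about 26 s of the 72 s allowed. Both loose bottles stand in the two empty cup places, so all seven are packed together. The gate is down and its bolt is home in the keeper.

- **Bottles:** each one met the cup floor at the expected height. The pictures taken after release show all seven upright and packed.
- **Gate:** I swung it down to its stop and slid the bolt while holding it there. With the fingers open the contact force was about 0. After the arm had moved clear, the gate still showed level and shut in all three camera views.
- **Bolt:** my slide moved it only about 23 mm, not the expected 28 mm. The shaker turned out to be rotated by about 0.02 rad, so the gate swing had already advanced the bolt by about 4 mm. I judged it fully home from two things:
    - **Hard stop:** it stopped at the same point on two pushes, at about 31 N and 26 N.
    - **Collar:** its collar closed against the end of the gate arm. I did not measure the depth in the keeper directly.
- **Other things on the bench:** the ones I could see in the last pictures looked undisturbed. I did not measure their positions.

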